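# Scoop washing tablets from the tin into the mug

### The arm

A 6-joint arm with a two-finger parallel gripper is mounted at the origin on the work surface. World frame = base frame: x ahead of the robot, y to its left, z up, the work surface at z = 0. Lengths are in mm, angles in rad, forces in N, time in s.
With the tool pointing down it reaches from about 300 to 775 mm from the base axis. Payload 14.6 kg.
Tool frame: the origin (TCP) lies midway between the tips of the shut fingers; the grasp point (between the pads) lies 19 mm behind it (manip.hold_point_z is the distance from the TCP to the grasp point, in mm); z points along the fingers, y is the direction in which the jaws open and shut (so a half turn about z gives the same grasp; the last joint's range is limited). The gripper opens to 94 mm and grips with 3 to 60 N. Pads are 16 mm wide; open, the fingers measure 119 mm over their backs; the gripper's body (75 mm by 177 mm) begins 78 mm behind the grasp point.
Start: joints at [-1.17, 0.3, 1.521, -0, 1.321, -0.067], TCP at [248, -490.903, 205.446] pointing down, gripper open.
Joint ranges: [-3.03, 3.03], [-0.79, 2.21], [0.23, 2.52], [-1.04, 4.18], [0, 3.07], [-2.55, 2.55]. Speed limits (rad/s): [2.22, 2.22, 2.57, 3.14, 3.14, 3.14].

### API

Orientations are given as [roll, pitch, yaw] about the fixed x, y, z axes, in that order (R = Rz(yaw) Ry(pitch) Rx(roll)).
In Python, from cell import manip gives the robot as it stands.
- The arm moves only by the shell command python3 -m crank 'ROWS' [OPENING] [FORCE]. ROWS is JSON, a list of rows, each an object with "offset": the shift along the world's x, y, z in m, a list of three; "spin": the turn about the world's z in degrees. In form: [{"offset": [dx, dy, dz], "spin": spin}, ...]. A call has exactly 8 rows; each row is the pose to reach, as a shift and turn from the pose measured when the call began; what a row does not reach only later rows make up. A row lasts 1/12 s, in which the tool goes at most 41.7 mm and 7.16 degrees, less where a joint would pass 70% of its speed; a pose out of reach is approached as far as the arm can. A call with a gripper value outside its range is refused whole. OPENING is the opening, from 0 (shut) to 1 (fully open), set as the call begins (- or left out, the last holds). The fingers move at their own pace and stop on an object; FORCE is the grip in N (left out, the last holds). Time passes only in rows, so rows that repeat a pose let the fingers close, or fill a call up. It gives the time, the measured TCP pose, the force and the opening at its end, in the units of the state.
- manip.read_state(): the state, without advancing time (a new reading comes with each control period).
- manip.camera(name): name is "scene" or "side" or "wrist"; returns a dict with "pixels" (480x640x3 uint8, red, green, blue), "fx", "fy", "cx", "cy" (pixels), "extrinsics" (4x4, takes a point from world to camera coordinates); the wrist camera has in their place "hand_eye" (4x4, takes a point from camera to tool coordinates, whose origin is the TCP and whose axes are the flange's). Camera axes: x right, y down, z forward; pixel columns grow to the right and rows downward; lengths in mm; the calibration is good to about 2 mm. The wrist camera is an equidistant fisheye: a pixel r from the principal point sees the ray r / f radians off the axis. A picture is of the moment at which its call begins: read the wrist's pose just before it. There is no depth.
- manip.sign_off(): hands the job in, once; it reports no verdict.
Trained networks look in a picture, given as the dict that the camera call returned (one of the last four; its "shot" number tells which), for a name from the list of things; names that differ only in an ending like _2 or _b are one class to them, and where a whole thing is asked for, a point or a joint stands for the part that bears it (a point fixed in the world has none). Each returns a list of dicts, best first, with "conf" (0 to 1); they miss things now and then, are a little off and sometimes report something else, mostly with a low value. They report only what shows in the picture. A call takes as long as a camera call. They do not tell look-alikes from the thing itself.
- manip.search_frame(picture, name): "location" ([x, y, z] in mm, in world coordinates, good to about 4 mm: the middle of the surface that is visible of it).
- manip.masks_of(picture, name): "mask" (480x640 bool, what is visible of it).
The state is a dict: "clock": time; "joints": joint angles; "qd": joint speeds; "effort": joint torques, N m; "eef_pos": TCP position; "eef_rot": TCP orientation; "wrist_force": force on the tool from outside, world axes, zero at the start; "moment": the same for the moment, N m; "finger_gap": finger opening in mm.
Only numpy, scipy, OpenCV 4.12 (cv2) and the standard library are available. Lean on these libraries where they do the work, as an engineer would, in place of code of your own. Each camera call takes 0.05 s, during which the arm holds its last target. There are 200 camera calls.

### The job

Pick up the scoop by its handle, scoop washing tablets out of the open tin and tip at least five of the six into the green mug, never touching a tablet with the gripper and not forcing the scoop hard against the tin or its divider. No tablet may be left anywhere but in the mug or the tin; then stand the scoop upright on its flat underside on the open shelf and let go. Leave the mug standing where it is and the other things undisturbed.

Things in the scene. Friction and masses are not known exactly. Their poses are not given: they have to be found in the camera images.
- tin: open stainless steel tin fixed on the shelf, 230 (its x) x 84 (its y) x 46 mm high, walls 3 mm, inside width 78 mm; clips on its long sides stand 4 mm out. Origin: centre of its underside. Tablets lie near its far (+x) end on a flat grey floor 7 to 15 mm above the shelf, before a stiff steel cross divider whose near face is at x 88 to 108 mm; neither is measured
- scoop: small steel scoop standing on its flat underside. Bowl 75 mm long (x) x 66 mm wide (y), floor 2 mm thick, inside width 62 mm, back wall 32 mm high at x = -37 mm, side walls 30 mm high up to x = 25 mm, then 9 mm high to x = 33 mm, open to the front (+x). A handle rises from the back wall. About 0.12 kg. Origin: centre of the bowl's underside, z up
- scoop_grip (a point): best point to hold, on the axis of the scoop's grey plastic handle, 70 mm from the bowl (scoop frame x -87, z 77.5 mm); axes as the scoop's. The handle is 105 mm long, 18 mm wide (y), 14 mm thick and rises backwards at 45 degrees (scoop frame x -37, z 28 mm to x -112, z 102 mm)
- scoop_lip (a point): middle of the scoop's front lip, at its underside (scoop frame x +37.5, z 0)
- mug: green ceramic mug, mouth 82 mm across inside, 90 mm outside, 90 mm high, handle at its +y side, loose, about 0.35 kg. Origin: centre of its underside, z up
- mug_mid (a point): centre of the mug's hollow, 45 mm above its underside
- scoop_bowl (a point): centre of the scoop's bowl, 15 mm above its underside
- tablet0: cream washing tablet, round and lens-shaped with flattened faces, 28 mm across, 18 mm thick, about 15 g. Origin at its centre, z along its short axis
- tablet1: cream washing tablet, round and lens-shaped with flattened faces, 28 mm across, 18 mm thick, about 15 g. Origin at its centre, z along its short axis
- tablet2: cream washing tablet, round and lens-shaped with flattened faces, 28 mm across, 18 mm thick, about 15 g. Origin at its centre, z along its short axis
- tablet3: cream washing tablet, round and lens-shaped with flattened faces, 28 mm across, 18 mm thick, about 15 g. Origin at its centre, z along its short axis
- tablet4: cream washing tablet, round and lens-shaped with flattened faces, 28 mm across, 18 mm thick, about 15 g. Origin at its centre, z along its short axis
- tablet5: cream washing tablet, round and lens-shaped with flattened faces, 28 mm across, 18 mm thick, about 15 g. Origin at its centre, z along its short axis
- cone: bystander: small yellow cone marker, 90 mm across, 62 mm high, origin centre of its underside
- tin_lid: bystander: the tin's lid lying flat, 236 x 90 x 12 mm, origin centre of its underside
- brush: bystander: hand brush lying along its x, origin centre of its underside
There are look-alikes about, which are no part of the job. What is shaped like the tin but yellow is not meant. Leave any red or yellow look-alike of the scoop alone.

How it is judged (in metres and radians):
On the way:
1. at least one tablet is carried in the scoop, lifted clear of the tin (((distance between tablet0 and scoop_bowl below 0.042 m and height (world z) of scoop above 0.06 m) or (distance between tablet1 and scoop_bowl below 0.042 m and height (world z) of scoop above 0.06 m) or (distance between tablet2 and scoop_bowl below 0.042 m and height (world z) of scoop above 0.06 m) or (distance between tablet3 and scoop_bowl below 0.042 m and height (world z) of scoop above 0.06 m) or (distance between tablet4 and scoop_bowl below 0.042 m and height (world z) of scoop above 0.06 m) or (distance between tablet5 and scoop_bowl below 0.042 m and height (world z) of scoop above 0.06 m))), for 0.2 s.
At the end, for the whole second after the job is handed in: Five or six tablets lie inside the mug (centres within 55 mm of the centre of its hollow), any other in the tin, at rest; the mug is upright (0.1 rad); the scoop stands on the shelf on its flat underside (origin below 8 mm, tilt under 0.12 rad), its origin over 100 mm from the tin's ((distance between each of tablet0, tablet1, tablet2, tablet3, tablet4 and mug_mid below 0.055 m or distance between each of tablet0, tablet1, tablet2, tablet3, tablet5 and mug_mid below 0.055 m or distance between each of tablet0, tablet1, tablet2, tablet4, tablet5 and mug_mid below 0.055 m or distance between each of tablet0, tablet1, tablet3, tablet4, tablet5 and mug_mid below 0.055 m or distance between each of tablet0, tablet2, tablet3, tablet4, tablet5 and mug_mid below 0.055 m or distance between each of tablet1, tablet2, tablet3, tablet4, tablet5 and mug_mid below 0.055 m) and (distance between tablet0 and mug_mid below 0.055 m or (x of tablet0 in the frame of tin between -0.113 and 0.113 m and y of tablet0 in the frame of tin between -0.041 and 0.041 m and z of tablet0 in the frame of tin below 0.055 m)) and (distance between tablet1 and mug_mid below 0.055 m or (x of tablet1 in the frame of tin between -0.113 and 0.113 m and y of tablet1 in the frame of tin between -0.041 and 0.041 m and z of tablet1 in the frame of tin below 0.055 m)) and (distance between tablet2 and mug_mid below 0.055 m or (x of tablet2 in the frame of tin between -0.113 and 0.113 m and y of tablet2 in the frame of tin between -0.041 and 0.041 m and z of tablet2 in the frame of tin below 0.055 m)) and (distance between tablet3 and mug_mid below 0.055 m or (x of tablet3 in the frame of tin between -0.113 and 0.113 m and y of tablet3 in the frame of tin between -0.041 and 0.041 m and z of tablet3 in the frame of tin below 0.055 m)) and (distance between tablet4 and mug_mid below 0.055 m or (x of tablet4 in the frame of tin between -0.113 and 0.113 m and y of tablet4 in the frame of tin between -0.041 and 0.041 m and z of tablet4 in the frame of tin below 0.055 m)) and (distance between tablet5 and mug_mid below 0.055 m or (x of tablet5 in the frame of tin between -0.113 and 0.113 m and y of tablet5 in the frame of tin between -0.041 and 0.041 m and z of tablet5 in the frame of tin below 0.055 m)) and linear speed of each of tablet0, tablet1, tablet2, tablet3, tablet4, tablet5 below 0.05 m/s and height (world z) of scoop below 0.008 m and angle between scoop's own z axis and vertical below 0.12 rad and horizontal distance between scoop and tin above 0.1 m and linear speed of scoop below 0.03 m/s and angle between mug's own z axis and vertical below 0.1 rad); the robot touches nothing.
It fails at once if the gripper's fingers or the arm touch a tablet (contact force between any of the fingers, the arm and tablet0 above 0.5 N or contact force between any of the fingers, the arm and tablet1 above 0.5 N or contact force between any of the fingers, the arm and tablet2 above 0.5 N or contact force between any of the fingers, the arm and tablet3 above 0.5 N or contact force between any of the fingers, the arm and tablet4 above 0.5 N or contact force between any of the fingers, the arm and tablet5 above 0.5 N).
It fails at once if the scoop is forced against the tin or its divider (over 60 N) (contact force between scoop and tin above 60 N).
It fails at once if the mug is shifted by more than 40 mm or tipped by more than 0.35 rad (distance of mug from where it was at the start of the episode above 0.04 m or angle between mug's own z axis and vertical above 0.35 rad).
It fails at once if another thing on the shelf is moved by more than 30 mm (distance of any of cone, tin_lid, brush from where it was at the start of the episode above 0.03 m).
It also fails if it takes over 72 s, if anything falls off the work surface, if the arm or the gripper's body presses on something with over 40 N, if the wrist force passes 120 N, or if a joint passes its speed limit or range.

## Working session

There is one attempt and no reset: what is moved stays moved. The work goes in short steps, Python scripts to look and compute and a shell command to move; the robot and the scene stay as the last step left them, time stands still between calls to the robot, and variables do not carry over. Pictures are saved under pics/ and viewed, about 8 in all and at most 12, crops included, and the job is handed in when it is done.

```bash
ls; mkdir -p pics; cat > h.py <<'E'
import numpy as np,cv2
from cell import manip
def shot(cam,fn=None):
    p=manip.camera(cam)
    if fn: cv2.imwrite('pics/'+fn,p["pixels"][:,:,::-1])
    return p
def find(p,names,n=3):
    for k in names:
        for d in manip.search_frame(p,k)[:n]: print(k,round(d['conf'],2),np.round(d['location']))
E
python3 - <<'E'
from h import *
a=shot('scene','s.png');b=shot('side','d.png')
N=['tin','scoop','scoop_grip','scoop_lip','mug','tablet0','cone','tin_lid','brush']
for p in(a,b):
    print('--',p['fx']);find(p,N,6)
E
```

```text
pics
-- 463.5286616294206
tin 0.91 [ 623. -229.   39.]
tin 0.86 [ 392. -634.    3.]
tin 0.38 [ 635. -218.   21.]
scoop 0.98 [539.  -3.  13.]
scoop 0.73 [ 520. -384.    8.]
scoop 0.61 [ 306. -140.   15.]
scoop_grip 0.95 [542.   0.   6.]
scoop_grip 0.92 [ 312. -136.   13.]
scoop_grip 0.8 [ 512. -387.    4.]
scoop_lip 0.97 [ 309. -138.   11.]
scoop_lip 0.9 [544.  -6.  11.]
scoop_lip 0.79 [ 518. -387.    4.]
mug 0.62 [569. 254.  56.]
tablet0 0.65 [ 631. -217.   21.]
tablet0 0.62 [ 594. -253.   20.]
tablet0 0.55 [ 601. -214.   19.]
tablet0 0.41 [ 626. -258.   23.]
cone 0.92 [740. -23.  20.]
cone 0.62 [ 301. -350.   13.]
tin_lid 0.96 [ 301. -348.   13.]
brush 0.91 [593. 464.  17.]
-- 466.11237267695935
tin 0.86 [ 588. -211.   29.]
tin 0.68 [ 356. -630.   30.]
scoop 0.65 [540.  -7.  16.]
scoop_grip 0.6 [537.  -6.  20.]
scoop_lip 0.81 [543.  -7.  19.]
scoop_lip 0.45 [558. 258.  60.]
mug 0.69 [556. 259.  58.]
tablet0 0.45 [ 587. -241.   17.]
tablet0 0.41 [ 620. -248.   18.]
cone 0.85 [712.   6.  17.]
tin_lid 0.62 [ 292. -368.   11.]
tin_lid 0.46 [578. 471.  22.]
brush 0.73 [577. 467.  17.]
brush 0.63 [ 289. -370.   10.]
```

```bash
python3 -c "
import cv2,numpy as np
a=cv2.imread('pics/s.png');b=cv2.imread('pics/d.png');cv2.imwrite('pics/sd.png',a)"
```

```text
(no output)
```

View pics/s.png

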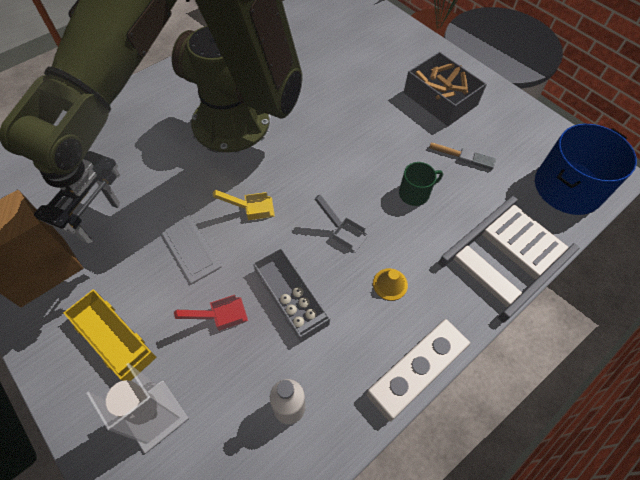

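View pics/d.png

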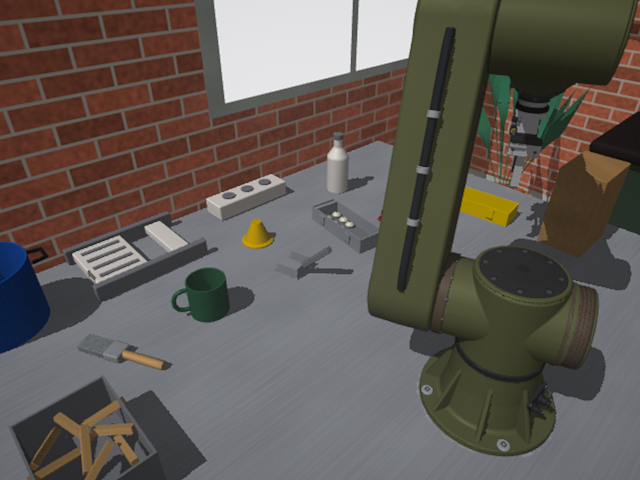

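```bash
cat >> h.py <<'E'
def at(p,uv,z):
    E=p['extrinsics'];R,t=E[:3,:3],E[:3,3]
    c=-R.T@t;d=R.T@np.array([(uv[0]-p['cx'])/p['fx'],(uv[1]-p['cy'])/p['fy'],1])
    return c+d*(z-c[2])/d[2]
E
python3 - <<'E'
from h import *
p=shot('scene');im=p['pixels'][:,:,::-1]
c=im[180:350,240:440];cv2.imwrite('pics/c1.png',cv2.resize(c,None,fx=4,fy=4,interpolation=cv2.INTER_CUBIC)[:600])
print(at(p,(322,198),100),at(p,(420,168),90))
for d in manip.masks_of(p,'scoop')[:1]:
    m=d['mask'];print(np.argwhere(m).min(0),np.argwhere(m).max(0),m.sum())
print(manip.read_state())
E
```

```text
[464.97490445 -15.54865141 100.        ] [558.32197763 263.64631649  90.        ]
[296 175] [329 247] 1308
{'clock': 1.1, 'joints': array([-1.16959044e+00,  2.99917064e-01,  1.52097631e+00,  2.05934832e-05,
        1.32068950e+00, -6.66104942e-02]), 'qd': array([ 0.00089378, -0.00030272,  0.0007829 , -0.00077159,  0.00074513,
       -0.00166705]), 'effort': array([ 4.40736321e-04, -5.31668794e+01, -3.52912509e+01,  7.09139812e-02,
        2.13161000e-02,  2.46480664e-05]), 'eef_pos': array([ 248.01437027, -490.90963416,  205.44624696]), 'eef_rot': array([ 3.14158157e+00, -1.92576317e-05,  4.67811289e-01]), 'wrist_force': array([-0.17193214,  0.77470667,  0.21656052]), 'moment': array([-0.018493  , -0.01147219, -0.00047794]), 'finger_gap': 93.66654075387945}
```

View pics/c1.png

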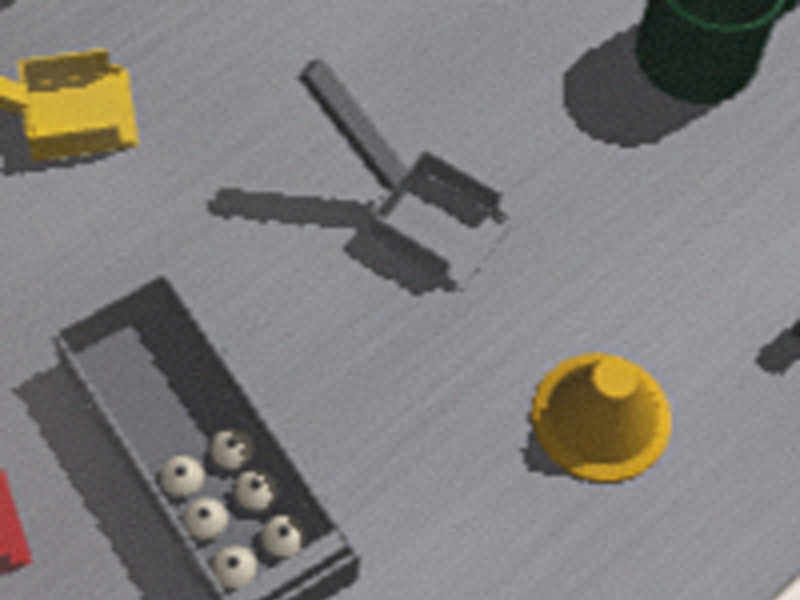

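```bash
python3 - <<'E'
from h import *
p=shot('scene')
f=lambda x,y,z:np.round(at(p,(240+x/4,180+y/4),z),1)
for n,x,y,z in [('tip',312,68,106),('base',398,188,32),('lipR',505,218,2),('lipL',462,288,2),('bkR',425,153,31),('bkL',378,215,31),('tinA',60,337,46),('tinB',163,280,46),('tinC',355,548,46)]: print(n,f(x,y,z))
E
```

```text
tip [458.9 -24.3 106. ]
base [532.9  -9.6  32. ]
lipR [586.   44.1   2. ]
lipL [606.9 -15.8   2. ]
bkR [523.5  23.7  31. ]
bkL [539.6 -33.6  31. ]
tinA [ 482.7 -254.5   46. ]
tinB [ 492.5 -179.    46. ]
tinC [ 709.6 -203.6   46. ]
```

```bash
python3 -m crank '[{"offset":[0.02,0.04,0.02],"spin":-2},{"offset":[0.04,0.08,0.03],"spin":-4},{"offset":[0.06,0.12,0.04],"spin":-6},{"offset":[0.08,0.16,0.05],"spin":-8},{"offset":[0.1,0.2,0.05],"spin":-11},{"offset":[0.12,0.24,0.05],"spin":-11},{"offset":[0.14,0.28,0.05],"spin":-11},{"offset":[0.16,0.32,0.05],"spin":-11}]' 1 60
python3 -m crank '[{"offset":[0.02,0.04,0],"spin":0},{"offset":[0.04,0.08,0],"spin":0},{"offset":[0.07,0.12,0],"spin":0},{"offset":[0.09,0.15,0],"spin":0},{"offset":[0.09,0.15,0],"spin":0},{"offset":[0.09,0.15,0],"spin":0},{"offset":[0.09,0.15,0],"spin":0},{"offset":[0.09,0.15,0],"spin":0}]'
python3 - <<'E'
from h import *
s=manip.read_state();p=shot('wrist','w1.png')
print(s['eef_pos'],s['eef_rot'],p['hand_eye'],p['fx'],p['cx'],p['cy'])
find(p,['scoop','scoop_grip','scoop_lip','tin','tablet0'],6)
E
```

```text
clock: 1.82
eef_pos: [394.3, -197.2, 255.7]
eef_rot: [3.141, -0.001, 0.276]
wrist_force: [0.9, -0.4, 0.1]
finger_gap: 94.0
clock: 2.48
eef_pos: [483.8, -48.2, 255.8]
eef_rot: [3.141, -0.0, 0.275]
wrist_force: [0.3, -0.4, -0.6]
finger_gap: 94.2
[483.82941696 -48.18133455 255.75725886] [ 3.14078803e+00 -4.39863192e-04  2.74613288e-01] [[-5.53744085e-04 -9.67866824e-01 -2.51462728e-01  7.28142797e+01]
 [ 9.99999825e-01 -4.83932587e-04 -3.39460612e-04 -9.92614377e-02]
 [ 2.06861656e-04 -2.51462872e-01  9.67866923e-01 -1.81225461e+02]
 [ 0.00000000e+00  0.00000000e+00  0.00000000e+00  1.00000000e+00]] 371.64829954431775 317.2166789160133 244.6313251986545
scoop 0.89 [542.  -3.   5.]
scoop 0.82 [ 516. -400.    9.]
scoop 0.56 [ 322. -136.    2.]
scoop_grip 0.94 [ 319. -133.    4.]
scoop_grip 0.64 [ 606. -236.   31.]
scoop_grip 0.57 [546.  -4.   6.]
scoop_grip 0.55 [ 521. -398.    6.]
scoop_grip 0.23 [ 594. -247.   21.]
scoop_lip 0.85 [ 521. -396.   13.]
scoop_lip 0.66 [ 325. -133.    3.]
scoop_lip 0.55 [537.  -1.  -1.]
tin 0.94 [ 604. -233.   28.]
tin 0.83 [ 475. -572.   23.]
tin 0.4 [570. 264.  52.]
tin 0.39 [ 663. -220.   24.]
tin 0.33 [ 622. -248.   19.]
tablet0 0.79 [ 666. -221.   25.]
tablet0 0.78 [ 624. -213.   21.]
tablet0 0.76 [ 597. -208.   23.]
tablet0 0.59 [ 595. -249.   24.]
tablet0 0.5 [ 620. -249.   23.]
tablet0 0.49 [ 661. -249.   23.]
```

View pics/w1.png

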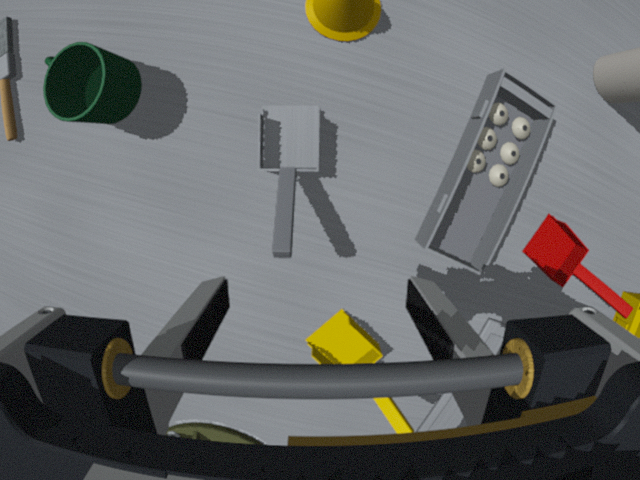

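```bash
cat >> h.py <<'E'
from scipy.spatial.transform import Rotation as Ro
def wat(p,s,uv,z):
    d=np.array([uv[0]-p['cx'],uv[1]-p['cy']]);r=np.hypot(*d);th=r/p['fx']
    ray=np.r_[d/max(r,1e-9)*np.sin(th),np.cos(th)]
    H=p['hand_eye'];R=Ro.from_euler('xyz',s['eef_rot']).as_matrix()
    c=R@H[:3,3]+s['eef_pos'];v=R@H[:3,:3]@ray
    return c+v*(z-c[2])/v[2]
E
python3 - <<'E'
from h import *
s=manip.read_state();p=shot('wrist')
def P(n,u,v,z): print(n,np.round(wat(p,s,(u,v),z),1))
for a in [('hend',283,250,102),('hbase',287,171,36),('bkR',319,171,31),('lipR',318,106,2),('lipL',270,106,2),('tA',502,70,46),('tB',553,105,46),('tC',482,271,46),('tD',417,241,46),('mugL',45,85,90),('mugR',105,85,90),('mugT',75,45,90),('mugB',75,123,90)]: P(*a)
im=p['pixels'][:,:,::-1]
a=cv2.resize(im[60:280,400:570],None,fx=2.7,fy=2.7,interpolation=cv2.INTER_CUBIC);b=cv2.resize(im[95:262,235:345],None,fx=3,fy=3,interpolation=cv2.INTER_CUBIC)
o=np.zeros((600,800,3),np.uint8);o[:a.shape[0],:a.shape[1]]=a;o[:b.shape[0],465:465+b.shape[1]]=b;cv2.imwrite('pics/c2.png',o)
E
```

```text
hend [456.8 -22.1 102. ]
hbase [524.1  -2.8  36. ]
bkR [533.  -36.1  31. ]
lipR [604.7 -14.9   2. ]
lipL [590.5  38.9   2. ]
tA [ 709.8 -201.8   46. ]
tB [ 699.  -280.5   46. ]
tC [ 478.4 -253.2   46. ]
tD [ 490.6 -161.2   46. ]
mugL [563.2 292.1  90. ]
mugR [572.1 204.4  90. ]
mugT [611.9 261.1  90. ]
mugB [526.9 233.7  90. ]
```

View pics/c2.png

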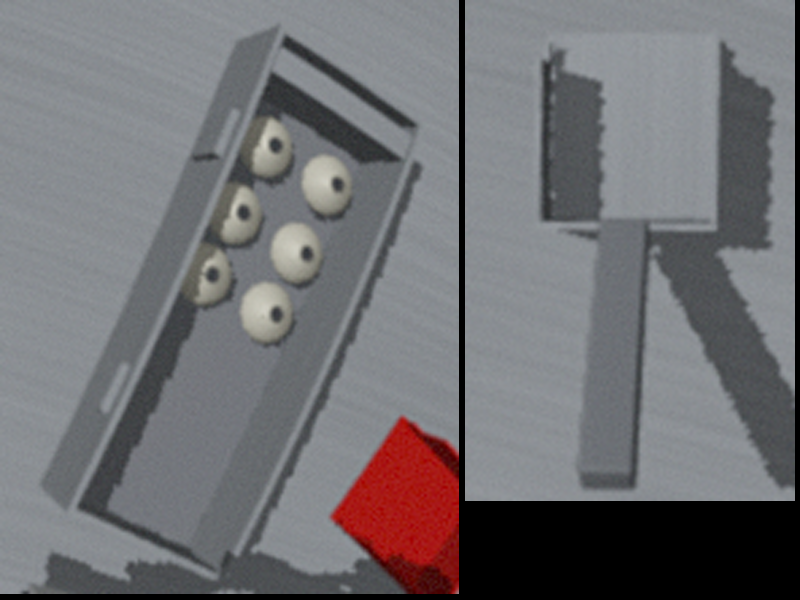

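```bash
python3 -m crank '[{"offset":[-0.004,0.015,-0.03],"spin":0},{"offset":[-0.007,0.03,-0.065],"spin":0},{"offset":[-0.007,0.03,-0.1],"spin":0},{"offset":[-0.007,0.03,-0.13],"spin":0},{"offset":[-0.007,0.03,-0.16],"spin":0},{"offset":[-0.007,0.03,-0.185],"spin":0},{"offset":[-0.007,0.03,-0.197],"spin":0},{"offset":[-0.007,0.03,-0.197],"spin":0}]'
python3 -m crank '[{"offset":[0,0,0],"spin":0},{"offset":[0,0,0],"spin":0},{"offset":[0,0,0],"spin":0},{"offset":[0,0,0],"spin":0},{"offset":[0,0,0],"spin":0},{"offset":[0,0,0],"spin":0},{"offset":[0,0,0],"spin":0},{"offset":[0,0,0],"spin":0}]' 0 60
```

```text
clock: 3.5
eef_pos: [475.7, -17.7, 56.4]
eef_rot: [-3.141, 0.003, 0.274]
wrist_force: [0.1, -0.4, -0.6]
finger_gap: 93.7
clock: 4.17
eef_pos: [475.7, -17.7, 56.5]
eef_rot: [-3.141, 0.003, 0.274]
wrist_force: [0.9, -0.4, -0.9]
finger_gap: 43.8
```

```bash
python3 -m crank '[{"offset":[0,0,0],"spin":0},{"offset":[0,0,0],"spin":0},{"offset":[0,0,0],"spin":0},{"offset":[0,0,0],"spin":0},{"offset":[0,0,0],"spin":0},{"offset":[0,0,0],"spin":0},{"offset":[0,0,0],"spin":0},{"offset":[0,0,0],"spin":0}]'
python3 -m crank '[{"offset":[0,0,0.005],"spin":0},{"offset":[0,0,0.015],"spin":0},{"offset":[0,0,0.03],"spin":0},{"offset":[0,0,0.05],"spin":0},{"offset":[0,0,0.07],"spin":0},{"offset":[0,0,0.09],"spin":0},{"offset":[0,0,0.1],"spin":0},{"offset":[0,0,0.1],"spin":0}]'
python3 - <<'E'
from h import *
p=shot('side','d2.png');im=p['pixels'][:,:,::-1]
q=shot('wrist');iw=q['pixels'][:,:,::-1]
cv2.imwrite('pics/c3.png',np.hstack([cv2.resize(im[150:300,230:370],(400,430)),cv2.resize(iw,(400,300))[:,:].repeat(1,0) if 0 else cv2.resize(iw,(400,430))]))
print(manip.read_state()['finger_gap'])
E
```

```text
clock: 4.83
eef_pos: [475.7, -17.7, 56.5]
eef_rot: [-3.141, 0.003, 0.274]
wrist_force: [-0.8, -0.0, 0.0]
finger_gap: 17.7
clock: 5.5
eef_pos: [476.7, -17.8, 159.0]
eef_rot: [3.141, -0.001, 0.274]
wrist_force: [0.5, -0.5, -1.5]
finger_gap: 17.4
17.87267611587472
```

View pics/c3.png

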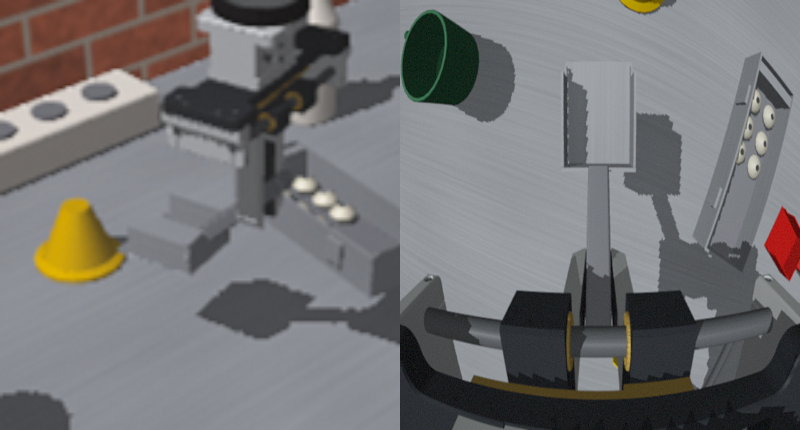

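```bash
python3 - <<'E'
from h import *
s=manip.read_state();p=shot('wrist')
g=p['pixels'].astype(int).sum(2)
print(s['eef_pos'],g[55:85:1,330])
R=Ro.from_euler('xyz',s['eef_rot']).as_matrix();u=np.array([.9627,.2706,0]);v=np.array([-.2706,.9627,0])
def T(uv,z):
    w=wat(p,s,uv,z)-s['eef_pos'];print(uv,np.round([w@u,w@v,w[2]+56.5],1))
for z in (96,104,112): T((320,69),z)
T((264,187),134);T((376,187),134)
# tin corner, mid points and tablets
st=lambda uv,z:print('tin',np.round(wat(p,s,uv,z),1))
for d in manip.search_frame(p,'tablet0'): print(round(d['conf'],2),np.round(d['location']))
E
```

```text
[475.51650324 -17.66752121 156.17841807] [451 455 465 463 456 453 453 450 460 458 460 459 465 472 483 496 493 479
 484 485 484 479 493 478 483 491 483 482 487 488]
(320, 69) [126.1  -1.5  -3.7]
(320, 69) [124.3  -1.5   4.3]
(320, 69) [122.6  -1.4  12.3]
(264, 187) [52.7 29.5 34.3]
(376, 187) [ 52.8 -32.2  34.3]
0.85 [ 664. -221.   24.]
0.8 [ 656. -252.   19.]
0.79 [ 594. -242.   20.]
0.63 [ 594. -210.   24.]
0.58 [ 622. -250.   19.]
0.55 [ 627. -213.   22.]
```

```bash
python3 -m crank '[{"offset":[-0.01,-0.02,0.01],"spin":-4},{"offset":[-0.02,-0.05,0.02],"spin":-9},{"offset":[-0.03,-0.08,0.03],"spin":-14},{"offset":[-0.045,-0.11,0.03],"spin":-19},{"offset":[-0.06,-0.15,0.03],"spin":-23},{"offset":[-0.075,-0.187,0.03],"spin":-23},{"offset":[-0.075,-0.187,0.03],"spin":-23},{"offset":[-0.075,-0.187,0.03],"spin":-23}]'
python3 - <<'E'
from h import *
s=manip.read_state();p=shot('wrist');im=p['pixels'][:,:,::-1]
print(s['eef_pos'],s['eef_rot'])
cv2.imwrite('pics/c4.png',cv2.resize(im[0:300,120:520],(800,600),interpolation=cv2.INTER_CUBIC))
E
```

```text
clock: 6.37
eef_pos: [399.2, -205.9, 184.4]
eef_rot: [-3.139, 0.007, -0.131]
wrist_force: [0.5, 0.4, -0.8]
finger_gap: 17.6
[ 399.1939257  -205.88526975  184.44513217] [-3.13929987  0.0065161  -0.13059441]
```

View pics/c4.png

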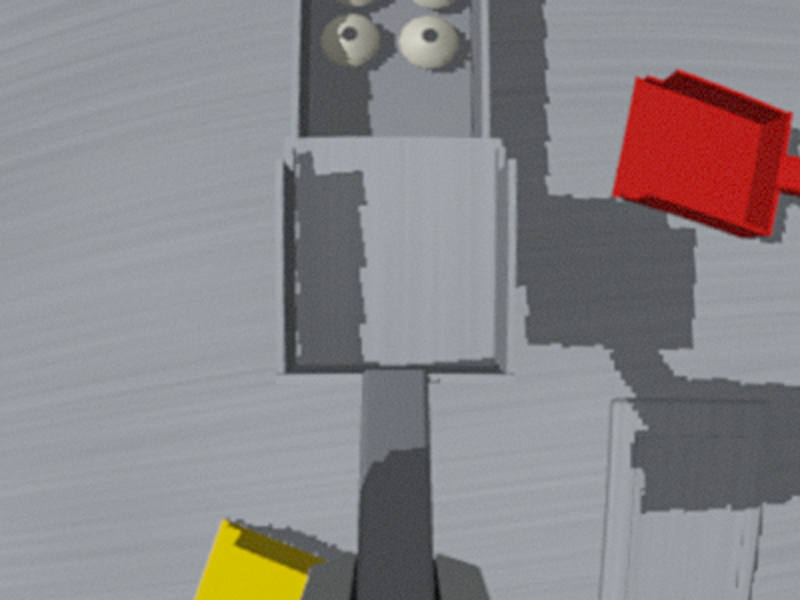

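```bash
python3 - <<'E'
from h import *
s=manip.read_state();p=shot('wrist');y=s['eef_rot'][2];print(s['eef_pos'],np.degrees(y))
u=np.array([np.cos(y),np.sin(y),0]);v=np.array([-np.sin(y),np.cos(y),0])
def T(n,cx,cy,z):
    w=wat(p,s,(120+cx/2,cy/2),z)-s['eef_pos'];print(n,np.round([w@u,w@v],1))
T('rimL',299,130,46);T('rimR',490,130,46);T('rimL2',300,10,46);T('rimR2',487,10,46)
T('lipL',293,138,130);T('lipR',502,138,130);T('bkL',279,374,160);T('bkR',514,374,160)
T('tabL',350,40,22);T('tabR',430,42,22)
E
```

```text
[ 399.76025977 -204.73080878  184.54352418] -7.363819861013631
rimL [147.1  41.1]
rimR [147.  -40.2]
rimL2 [204.3  41.4]
rimR2 [204.1 -39.8]
lipL [125.3  32.1]
lipR [125.3 -33.6]
bkL [52.4 32.4]
bkR [ 52.4 -33.2]
tabL [197.1  21. ]
tabR [195.9 -15.9]
```

```bash
python3 -m crank '[{"offset":[0.015,-0.001,0],"spin":0},{"offset":[0.035,-0.003,-0.01],"spin":0},{"offset":[0.05,-0.005,-0.03],"spin":0},{"offset":[0.052,-0.006,-0.055],"spin":0},{"offset":[0.052,-0.006,-0.08],"spin":0},{"offset":[0.052,-0.006,-0.09],"spin":0},{"offset":[0.052,-0.006,-0.09],"spin":0},{"offset":[0.052,-0.006,-0.09],"spin":0}]'
python3 - <<'E'
from h import *
s=manip.read_state();p=shot('wrist');im=p['pixels'][:,:,::-1]
print(s['eef_pos'],s['eef_rot'],s['wrist_force'])
cv2.imwrite('pics/c5.png',cv2.resize(im[0:300,120:520],(800,600),interpolation=cv2.INTER_CUBIC))
E
```

```text
clock: 7.13
eef_pos: [452.6, -209.4, 95.2]
eef_rot: [-3.139, 0.006, -0.126]
wrist_force: [-0.1, -0.2, 0.3]
finger_gap: 17.7
[ 452.59579515 -209.36369005   95.23357403] [-3.13922666  0.00619395 -0.12556768] [-0.131459   -0.15274649  0.26450049]
```

View pics/c5.png

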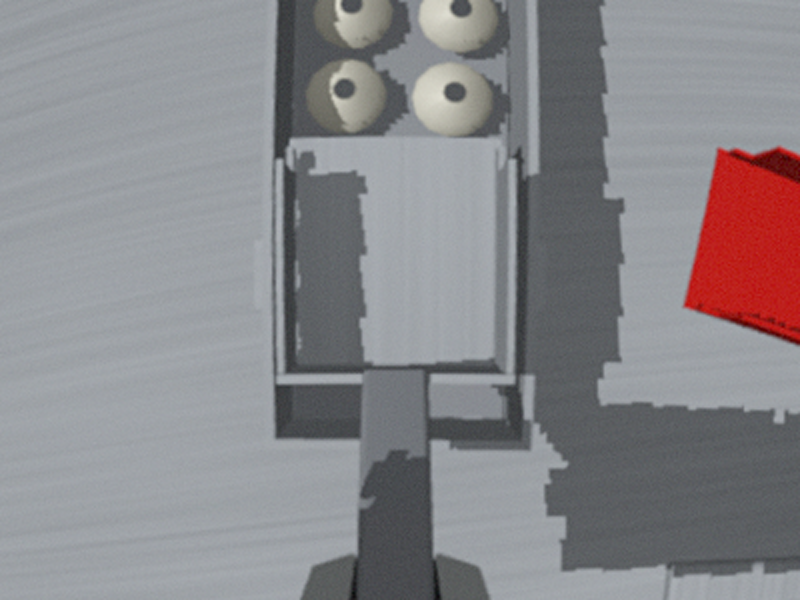

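```bash
python3 - <<'E'
from h import *
s=manip.read_state();p=shot('wrist');y=s['eef_rot'][2];print(s['eef_pos'],np.degrees(y))
u=np.array([np.cos(y),np.sin(y),0]);v=np.array([-np.sin(y),np.cos(y),0])
def T(n,cx,cy,z):
    w=wat(p,s,(120+cx/2,cy/2),z)-s['eef_pos'];print(n,np.round([w@u,w@v],1))
T('rimL',266,160,46);T('rimR',538,160,46);T('nearL',275,437,46);T('nearR',525,437,46);T('nL in',277,425,46)
T('rimL2',278,10,46);T('rimR2',538,10,46)
T('lipL',289,138,40);T('lipR',502,138,40);T('wL',277,160,69);T('wR',516,160,69)
T('tabL',346,96,20);T('tabR',452,98,20);T('tabLtop',346,88,28);
E
```

```text
[ 452.85239813 -209.79953945   95.92551232] -7.217638700455843
rimL [117.6  39.8]
rimR [117.8 -44.2]
nearL [29.7 38.3]
nearR [ 29.7 -41.4]
nL in [33.6 37.5]
rimL2 [168.7  36.8]
rimR2 [169.3 -45.3]
lipL [125.8  33.5]
lipR [125.7 -33.8]
wL [113.1  32.7]
wR [113.1 -33.6]
tabL [144.9  16.8]
tabR [144.2 -19.5]
tabLtop [145.6  16.3]
```

```bash
python3 -m crank '[{"offset":[0.002,-0.001,-0.005],"spin":-0.7},{"offset":[0.004,-0.0015,-0.01],"spin":-0.7},{"offset":[0.005,-0.0015,-0.015],"spin":-0.7},{"offset":[0.005,-0.0015,-0.019],"spin":-0.7},{"offset":[0.005,-0.0015,-0.02],"spin":-0.7},{"offset":[0.005,-0.0015,-0.021],"spin":-0.7},{"offset":[0.005,-0.0015,-0.022],"spin":-0.7},{"offset":[0.005,-0.0015,-0.022],"spin":-0.7}]'
python3 -m crank '[{"offset":[0,0,0],"spin":0},{"offset":[0,0,-0.001],"spin":0},{"offset":[0,0,-0.001],"spin":0},{"offset":[0,0,-0.002],"spin":0},{"offset":[0,0,-0.002],"spin":0},{"offset":[0,0,-0.003],"spin":0},{"offset":[0,0,-0.003],"spin":0},{"offset":[0,0,-0.003],"spin":0}]'
```

```text
clock: 7.9
eef_pos: [457.9, -211.5, 74.2]
eef_rot: [-3.14, 0.004, -0.139]
wrist_force: [0.0, -0.4, -1.1]
finger_gap: 17.2
clock: 8.57
eef_pos: [457.9, -211.5, 71.1]
eef_rot: [-3.14, 0.004, -0.139]
wrist_force: [-0.5, 0.8, -1.1]
finger_gap: 17.2
```

```bash
python3 -m crank '[{"offset":[0,0,-0.001],"spin":0},{"offset":[0,0,-0.001],"spin":0},{"offset":[0,0,-0.001],"spin":0},{"offset":[0,0,-0.002],"spin":0},{"offset":[0,0,-0.002],"spin":0},{"offset":[0,0,-0.002],"spin":0},{"offset":[0,0,-0.002],"spin":0},{"offset":[0,0,-0.002],"spin":0}]'
python3 -m crank '[{"offset":[0,0,0],"spin":0},{"offset":[0,0,-0.001],"spin":0},{"offset":[0,0,-0.001],"spin":0},{"offset":[0,0,-0.001],"spin":0},{"offset":[0,0,-0.002],"spin":0},{"offset":[0,0,-0.002],"spin":0},{"offset":[0,0,-0.002],"spin":0},{"offset":[0,0,-0.002],"spin":0}]'
```

```text
clock: 9.23
eef_pos: [457.9, -211.5, 69.1]
eef_rot: [-3.14, 0.004, -0.139]
wrist_force: [0.4, 0.0, -1.0]
finger_gap: 17.7
clock: 9.9
eef_pos: [457.9, -211.5, 67.1]
eef_rot: [-3.14, 0.004, -0.139]
wrist_force: [-0.3, 0.2, -1.3]
finger_gap: 17.6
```

```bash
python3 -m crank '[{"offset":[0,0,-0.0005],"spin":0},{"offset":[0,0,-0.001],"spin":0},{"offset":[0,0,-0.001],"spin":0},{"offset":[0,0,-0.001],"spin":0},{"offset":[0,0,-0.0015],"spin":0},{"offset":[0,0,-0.0015],"spin":0},{"offset":[0,0,-0.0015],"spin":0},{"offset":[0,0,-0.0015],"spin":0}]'
python3 - <<'E'
from h import *
s=manip.read_state();p=shot('wrist');im=p['pixels'][:,:,::-1]
cv2.imwrite('pics/c6.png',cv2.resize(im[0:300,120:520],(800,600),interpolation=cv2.INTER_CUBIC))
for i in range(3):
  s=manip.read_state();print(s['wrist_force'],s['eef_pos']); shot('wrist')
E
```

```text
clock: 10.57
eef_pos: [457.9, -211.6, 65.6]
eef_rot: [-3.14, 0.004, -0.139]
wrist_force: [-0.2, -0.1, -0.8]
finger_gap: 17.6
[ 0.00430847 -0.13634912 -1.48293602] [ 457.90394401 -211.54691102   65.60906783]
[-0.22258177 -0.76542659 -1.03116344] [ 457.88254084 -211.54204448   65.58887571]
[-0.17074619  0.26568764 -0.30264857] [ 457.92227853 -211.55507308   65.62626826]
```

View pics/c6.png

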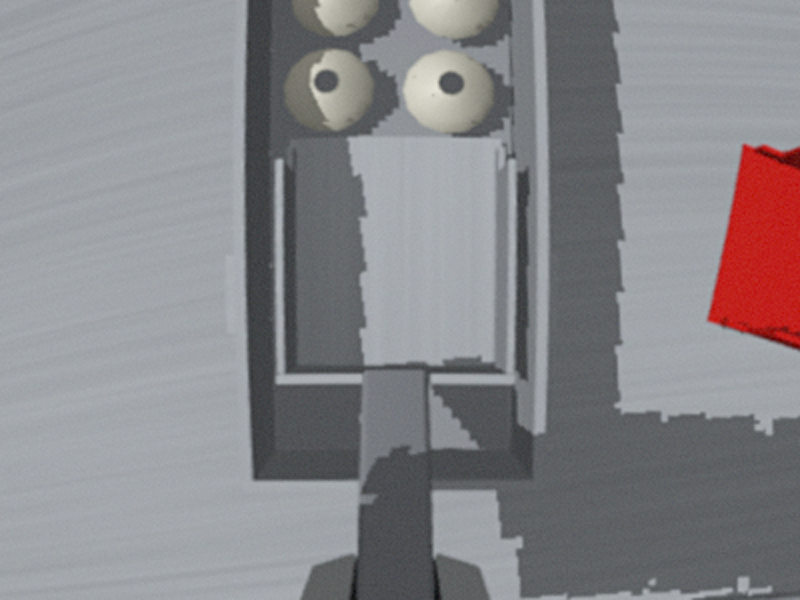

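```bash
python3 -m crank '[{"offset":[0,0,-0.0005],"spin":0},{"offset":[0,0,-0.001],"spin":0},{"offset":[0,0,-0.001],"spin":0},{"offset":[0,0,-0.001],"spin":0},{"offset":[0,0,-0.001],"spin":0},{"offset":[0,0,-0.0015],"spin":0},{"offset":[0,0,-0.0015],"spin":0},{"offset":[0,0,-0.0015],"spin":0}]'
python3 - <<'E'
from h import *
F=[]
for i in range(4):
  s=manip.read_state();F.append(s['wrist_force']); shot('wrist')
print(np.mean(F,0),s['eef_pos'])
E
```

```text
clock: 11.43
eef_pos: [457.9, -211.6, 64.1]
eef_rot: [-3.14, 0.004, -0.139]
wrist_force: [-0.5, -0.5, -1.3]
finger_gap: 17.6
[-0.15741646  0.22378537 -1.34441157] [ 457.91380431 -211.53969736   64.12249186]
```

```bash
for i in 1 2; do python3 -m crank '[{"offset":[0,0,-0.0005],"spin":0},{"offset":[0,0,-0.001],"spin":0},{"offset":[0,0,-0.001],"spin":0},{"offset":[0,0,-0.001],"spin":0},{"offset":[0,0,-0.001],"spin":0},{"offset":[0,0,-0.001],"spin":0},{"offset":[0,0,-0.001],"spin":0},{"offset":[0,0,-0.001],"spin":0}]'; done
```

```text
clock: 12.3
eef_pos: [457.9, -211.6, 63.5]
eef_rot: [-3.14, 0.004, -0.139]
wrist_force: [-3.2, 0.6, 5.0]
finger_gap: 17.6
clock: 12.97
eef_pos: [457.9, -211.6, 63.4]
eef_rot: [-3.14, 0.004, -0.138]
wrist_force: [-8.1, 4.4, 12.9]
finger_gap: 17.9
```

```bash
python3 -m crank '[{"offset":[0.001,0,0.0005],"spin":0},{"offset":[0.005,-0.0007,0.0005],"spin":0},{"offset":[0.01,-0.0014,0.0005],"spin":0},{"offset":[0.015,-0.002,0.0005],"spin":0},{"offset":[0.02,-0.0027,0.0005],"spin":0},{"offset":[0.025,-0.0034,0.0005],"spin":0},{"offset":[0.03,-0.004,0.0005],"spin":0},{"offset":[0.033,-0.0045,0.0005],"spin":0}]'
python3 -m crank '[{"offset":[0.004,-0.0006,0],"spin":0},{"offset":[0.008,-0.0011,0],"spin":0},{"offset":[0.012,-0.0016,0],"spin":0},{"offset":[0.016,-0.0022,0],"spin":0},{"offset":[0.02,-0.0027,0],"spin":0},{"offset":[0.024,-0.0033,0],"spin":0},{"offset":[0.027,-0.0037,0],"spin":0},{"offset":[0.027,-0.0037,0],"spin":0}]'
python3 - <<'E'
from h import *
p=shot('wrist');im=p['pixels'][:,:,::-1]
cv2.imwrite('pics/c7.png',cv2.resize(im[0:300,120:520],(800,600),interpolation=cv2.INTER_CUBIC))
E
```

```text
clock: 13.63
eef_pos: [491.5, -216.1, 63.8]
eef_rot: [-3.14, 0.004, -0.138]
wrist_force: [0.0, 0.5, -0.8]
finger_gap: 17.5
clock: 14.3
eef_pos: [519.1, -219.8, 63.7]
eef_rot: [-3.14, 0.004, -0.138]
wrist_force: [-0.8, 0.0, -1.3]
finger_gap: 17.8
```

View pics/c7.png

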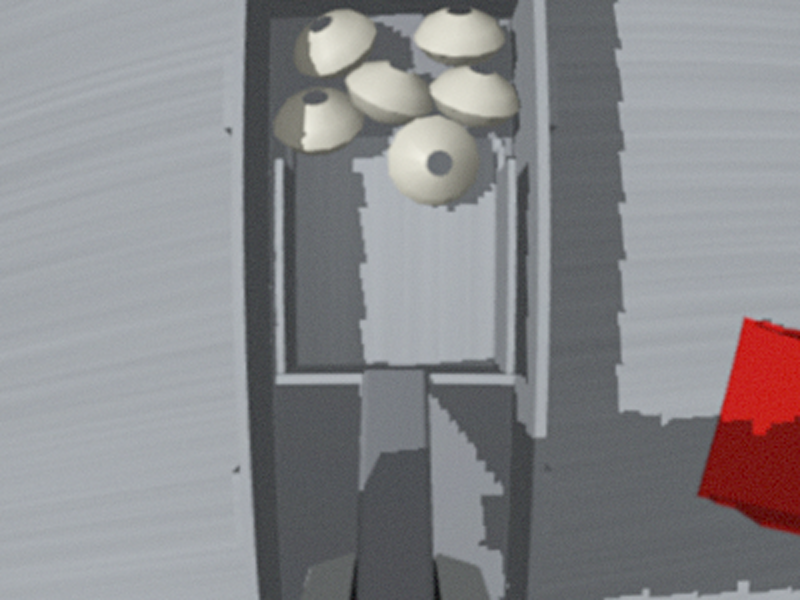

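```bash
python3 -c "
from h import *
s=manip.read_state();p=shot('wrist');y=s['eef_rot'][2];u=np.array([np.cos(y),np.sin(y),0])
for z in(8,20): print((wat(p,s,(315,8),z)-s['eef_pos'])@u)
"
python3 -m crank '[{"offset":[0.003,-0.0004,0],"spin":0},{"offset":[0.006,-0.0008,0],"spin":0},{"offset":[0.009,-0.0012,0],"spin":0},{"offset":[0.012,-0.0016,0],"spin":0},{"offset":[0.014,-0.0019,0],"spin":0},{"offset":[0.016,-0.0022,0],"spin":0},{"offset":[0.018,-0.0025,0],"spin":0},{"offset":[0.02,-0.0027,0],"spin":0}]'
```

```text
167.60305835214191
162.8289227992729
clock: 15.07
eef_pos: [538.8, -222.4, 63.7]
eef_rot: [-3.14, 0.004, -0.138]
wrist_force: [-1.8, 0.9, -0.5]
finger_gap: 17.5
```

```bash
python3 -m crank '[{"offset":[0.002,-0.0003,0],"spin":0},{"offset":[0.004,-0.0006,0],"spin":0},{"offset":[0.006,-0.0008,0],"spin":0},{"offset":[0.008,-0.001,0],"spin":0},{"offset":[0.010,-0.0014,0],"spin":0},{"offset":[0.011,-0.0015,0],"spin":0},{"offset":[0.012,-0.0016,0],"spin":0},{"offset":[0.012,-0.0016,0],"spin":0}]'
python3 - <<'E'
from h import *
s=manip.read_state();p=shot('wrist');im=p['pixels'][:,:,::-1];cv2.imwrite('pics/x1.png',im)
y=s['eef_rot'][2];u=np.array([np.cos(y),np.sin(y),0]);v=np.array([-np.sin(y),np.cos(y),0])
for d in manip.masks_of(p,'tablet0'):
    m=d['mask'];yy,xx=np.nonzero(m);w=wat(p,s,(xx.mean(),yy.mean()),20)-s['eef_pos'];print(round(d['conf'],2),m.sum(),np.round([xx.mean(),yy.mean()]),np.round([w@u,w@v]))
E
```

```text
clock: 15.73
eef_pos: [551.0, -224.1, 63.7]
eef_rot: [-3.14, 0.004, -0.138]
wrist_force: [0.4, -1.0, -0.9]
finger_gap: 17.7
0.91 1019 [313.  64.] [126.   2.]
0.62 1157 [279.  74.] [120.  23.]
0.6 1005 [355.  64.] [126. -22.]
0.58 1086 [348.  96.] [105. -18.]
0.56 1299 [338. 132.] [ 84. -12.]
0.55 1149 [305.  97.] [105.   7.]
```

```bash
python3 -m crank '[{"offset":[0.002,-0.0003,0],"spin":0},{"offset":[0.004,-0.0006,0],"spin":0},{"offset":[0.006,-0.0008,0],"spin":0},{"offset":[0.007,-0.001,0],"spin":0},{"offset":[0.007,-0.001,0],"spin":0},{"offset":[0.008,-0.0011,0],"spin":0},{"offset":[0.008,-0.0011,0],"spin":0},{"offset":[0.008,-0.0011,0],"spin":0}]'
python3 - <<'E'
from h import *
s=manip.read_state();p=shot('wrist');im=p['pixels'][:,:,::-1];cv2.imwrite('pics/x2.png',cv2.resize(im[0:300,120:520],(800,600),interpolation=cv2.INTER_CUBIC))
y=s['eef_rot'][2];u=np.array([np.cos(y),np.sin(y),0]);v=np.array([-np.sin(y),np.cos(y),0])
for d in manip.masks_of(p,'tablet0'):
    m=d['mask'];yy,xx=np.nonzero(m);w=wat(p,s,(xx.mean(),yy.mean()),20)-s['eef_pos'];print(round(d['conf'],2),m.sum(),np.round([xx.mean(),yy.mean()]),np.round([w@u,w@v]))
print(s['wrist_force'])
E
```

```text
clock: 16.5
eef_pos: [559.0, -225.3, 63.7]
eef_rot: [-3.14, 0.003, -0.138]
wrist_force: [-0.5, -0.5, -1.8]
finger_gap: 17.5
0.79 1163 [347. 112.] [ 96. -18.]
0.76 1075 [280.  83.] [114.  22.]
0.73 1110 [302. 112.] [96.  9.]
0.72 1306 [334. 146.] [ 75. -10.]
0.62 1029 [315.  79.] [116.   1.]
[-0.4546768  -0.5251217  -1.78494078]
```

View pics/x2.png

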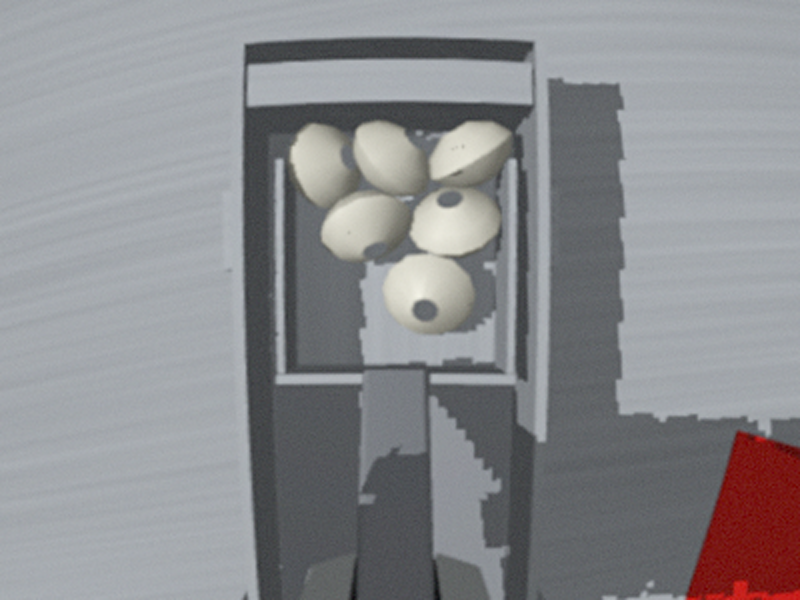

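```bash
python3 -m crank '[{"offset":[0,0,0],"spin":0},{"offset":[-0.001,0,-0.001],"spin":0},{"offset":[-0.003,0.0004,-0.002],"spin":0},{"offset":[-0.005,0.0007,-0.0035],"spin":0},{"offset":[-0.007,0.001,-0.005],"spin":0},{"offset":[-0.008,0.0011,-0.006],"spin":0},{"offset":[-0.009,0.0012,-0.007],"spin":0},{"offset":[-0.009,0.0012,-0.007],"spin":0}]' - 15
python3 -m crank '[{"offset":[0,0,0],"spin":0},{"offset":[0,0,0],"spin":0},{"offset":[0,0,0],"spin":0},{"offset":[0,0,0.001],"spin":0},{"offset":[0,0,0.003],"spin":0},{"offset":[0,0,0.006],"spin":0},{"offset":[0,0,0.01],"spin":0},{"offset":[0,0,0.015],"spin":0}]' - 60
python3 - <<'E'
from h import *
s=manip.read_state();p=shot('wrist');im=p['pixels'][:,:,::-1];cv2.imwrite('pics/x3.png',cv2.resize(im[0:300,120:520],(800,600),interpolation=cv2.INTER_CUBIC))
y=s['eef_rot'][2];u=np.array([np.cos(y),np.sin(y),0]);v=np.array([-np.sin(y),np.cos(y),0])
for d in manip.masks_of(p,'tablet0'):
    m=d['mask'];yy,xx=np.nonzero(m);w=wat(p,s,(xx.mean(),yy.mean()),s['eef_pos'][2]-44)-s['eef_pos'];print(round(d['conf'],2),m.sum(),np.round([xx.mean(),yy.mean()]),np.round([w@u,w@v]))
m=manip.masks_of(p,'scoop')[0]['mask'];print(np.argwhere(m).min(0),np.argwhere(m).max(0))
E
```

```text
clock: 17.27
eef_pos: [549.6, -224.0, 56.7]
eef_rot: [-3.14, 0.004, -0.138]
wrist_force: [-1.5, -0.6, 5.9]
finger_gap: 17.4
clock: 17.93
eef_pos: [549.3, -223.9, 71.7]
eef_rot: [-3.14, 0.005, -0.138]
wrist_force: [0.5, -0.3, -3.0]
finger_gap: 17.6
0.82 1286 [349.  98.] [105. -19.]
0.73 1139 [356.  61.] [128. -23.]
0.72 1273 [278.  67.] [124.  24.]
0.71 1342 [334. 134.] [ 83. -10.]
0.62 1198 [314.  63.] [126.   2.]
0.55 1242 [301.  98.] [104.  10.]
[ 50 253] [364 381]
```

```bash
python3 -m crank '[{"offset":[0,0,0.004],"spin":0},{"offset":[0,0,0.012],"spin":0},{"offset":[0,0,0.026],"spin":0},{"offset":[0,0,0.045],"spin":0},{"offset":[0,0,0.065],"spin":0},{"offset":[0,0,0.083],"spin":0},{"offset":[0,0,0.095],"spin":0},{"offset":[0,0,0.1],"spin":0}]'
python3 - <<'E'
from h import *
F=[]
for i in range(4):
    s=manip.read_state();F.append(s['wrist_force'][2]);p=shot('wrist')
print(np.mean(F));im=p['pixels'][:,:,::-1];cv2.imwrite('pics/x4.png',im)
y=s['eef_rot'][2];u=np.array([np.cos(y),np.sin(y),0]);v=np.array([-np.sin(y),np.cos(y),0])
for d in manip.masks_of(p,'tablet0'):
    m=d['mask'];yy,xx=np.nonzero(m);w=wat(p,s,(xx.mean(),yy.mean()),s['eef_pos'][2]-35)-s['eef_pos'];print(round(d['conf'],2),m.sum(),np.round([xx.mean(),yy.mean()]),np.round([w@u,w@v]))
E
```

```text
clock: 18.75
eef_pos: [550.3, -224.3, 174.5]
eef_rot: [-3.141, 0.0, -0.138]
wrist_force: [0.1, -1.2, -2.1]
finger_gap: 17.5
-2.118910875038307
0.79 1392 [348.  98.] [103. -18.]
0.78 1180 [357.  61.] [126. -23.]
0.77 1220 [314.  65.] [123.   2.]
0.69 1249 [278.  68.] [122.  23.]
0.63 1387 [334. 135.] [ 82. -10.]
0.6 1265 [300.  99.] [103.  10.]
0.37 4749 [91. 89.] [122. 148.]
```

```bash
python3 -m crank '[{"offset":[-0.001,0.005,0.003],"spin":0},{"offset":[-0.002,0.015,0.008],"spin":0},{"offset":[-0.004,0.03,0.014],"spin":0},{"offset":[-0.006,0.05,0.02],"spin":0},{"offset":[-0.008,0.075,0.027],"spin":0},{"offset":[-0.010,0.102,0.033],"spin":0},{"offset":[-0.012,0.13,0.037],"spin":0},{"offset":[-0.015,0.158,0.037],"spin":0}]'
python3 -m crank '[{"offset":[-0.002,0.028,0],"spin":0},{"offset":[-0.005,0.056,0],"spin":0},{"offset":[-0.008,0.084,0],"spin":0},{"offset":[-0.011,0.112,0],"spin":0},{"offset":[-0.014,0.14,0],"spin":0},{"offset":[-0.016,0.168,0],"spin":0},{"offset":[-0.018,0.192,0],"spin":0},{"offset":[-0.020,0.214,0],"spin":0}]'
python3 -m crank '[{"offset":[-0.001,0.019,0],"spin":0},{"offset":[-0.002,0.037,0],"spin":0},{"offset":[-0.003,0.053,0],"spin":0},{"offset":[-0.004,0.068,0],"spin":0},{"offset":[-0.005,0.08,0],"spin":0},{"offset":[-0.005,0.09,0],"spin":0},{"offset":[-0.005,0.095,0],"spin":0},{"offset":[-0.005,0.095,0],"spin":0}]'
python3 - <<'E'
from h import *
F=[]
for i in range(3):
    s=manip.read_state();F.append(s['wrist_force'][2]);p=shot('wrist')
print(np.mean(F),s['eef_pos'],s['eef_rot']);im=p['pixels'][:,:,::-1];cv2.imwrite('pics/x5.png',im)
for d in manip.masks_of(p,'tablet0'):
    m=d['mask'];yy,xx=np.nonzero(m);print(round(d['conf'],2),m.sum(),np.round([xx.mean(),yy.mean()]))
q=shot('scene','s5.png');find(q,['mug'])
for d in manip.masks_of(q,'mug')[:1]:
    yy,xx=np.nonzero(d['mask']);print(xx.min(),xx.max(),yy.min(),yy.max())
E
```

```text
clock: 19.67
eef_pos: [534.1, -63.5, 209.5]
eef_rot: [-3.14, 0.003, -0.138]
wrist_force: [0.6, -0.4, -1.1]
finger_gap: 17.1
clock: 20.33
eef_pos: [512.9, 153.1, 210.2]
eef_rot: [-3.139, 0.002, -0.137]
wrist_force: [0.6, -0.5, -2.1]
finger_gap: 17.5
clock: 21.0
eef_pos: [507.7, 249.0, 210.2]
eef_rot: [-3.139, 0.002, -0.136]
wrist_force: [-0.1, 0.6, -2.3]
finger_gap: 17.6
-2.060109581376882 [507.92808524 247.90422656 210.19148283] [-3.13941652e+00  2.31715601e-03 -1.36555027e-01]
0.85 1242 [314.  71.]
0.8 1156 [356.  64.]
0.68 1401 [333. 141.]
0.64 1232 [296. 105.]
0.57 1498 [347. 103.]
mug 0.74 [573. 228.  42.]
mug 0.46 [628. 229. 189.]
399 440 164 205
```

```bash
python3 - <<'E'
from h import *
p=shot('scene');q=shot('side')
for n,f,pp in(('sc','s.png',p),('sd','d.png',q)):
    im=cv2.imread('pics/'+f).astype(int)
    g=(im[:,:,1]-im[:,:,2]>12)&(im[:,:,1]-im[:,:,0]>3)
    r=(slice(150,215),slice(390,450)) if n=='sc' else (slice(260,330),slice(165,240))
    m=np.zeros(g.shape,bool);m[r]=g[r];yy,xx=np.nonzero(m)
    print(n,xx.min(),xx.max(),yy.min(),yy.max(),m.sum())
    # fit: project cylinder model silhouette, maximise IoU
    E=pp['extrinsics']
    def sil(x,y):
        a=np.linspace(0,2*np.pi,60);P=np.array([[x+45*np.cos(t),y+45*np.sin(t),z] for z in(0,90) for t in a])
        c=P@E[:3,:3].T+E[:3,3];uv=c[:,:2]/c[:,2:]*[pp['fx'],pp['fy']]+[pp['cx'],pp['cy']]
        k=np.zeros(g.shape,np.uint8);cv2.fillConvexPoly(k,cv2.convexHull((uv*16).astype(np.int32)),1,shift=4);return k>0
    best=max(((sil(x,y)&m).sum()/(sil(x,y)|m).sum(),x,y) for x in range(545,590,3) for y in range(230,275,3));print(best)
E
```

```text
sc 400 442 162 205 496
(np.float64(0.3453079178885631), 572, 251)
sd 171 227 267 321 1928
(np.float64(0.7892635314995563), 575, 251)
```

```bash
cat > look.py <<'E'
from h import *
import sys
F=[]
for i in range(2):
    s=manip.read_state();F.append(s['wrist_force'][2]);p=shot('wrist')
im=p['pixels'][:,:,::-1];cv2.imwrite('pics/%s.png'%sys.argv[1],im)
print('Fz',np.mean(F),np.round(s['eef_pos'],1),s['moment'].round(2))
t=[(round(xx.mean()),round(yy.mean())) for yy,xx in (np.nonzero(d['mask']) for d in manip.masks_of(p,'tablet0') if d['conf']>.4)]
print('tabs',t)
g=p['pixels'].astype(int).sum(2);print('handle-bowl col 375..',[int(v) for v in g[40:260:8,305]])
for d in manip.masks_of(p,'scoop')[:2]:
    yy,xx=np.nonzero(d['mask']);print('scoop',round(d['conf'],2),xx.min(),xx.max(),yy.min(),yy.max())
E
python3 -m crank '[{"offset":[0.0005,0.003,0],"spin":0},{"offset":[0.001,0.006,0],"spin":0},{"offset":[0.002,0.009,0],"spin":0},{"offset":[0.002,0.010,0],"spin":0},{"offset":[0.002,0.010,0],"spin":0},{"offset":[0.002,0.010,0],"spin":0},{"offset":[0.002,0.010,0],"spin":0},{"offset":[0.002,0.010,0],"spin":0}]' - 35
python3 look.py y1
python3 -m crank '[{"offset":[0,0,0],"spin":0},{"offset":[0,0,0],"spin":0},{"offset":[0,0,0],"spin":0},{"offset":[0,0,0],"spin":0},{"offset":[0,0,0],"spin":0},{"offset":[0,0,0],"spin":0},{"offset":[0,0,0],"spin":0},{"offset":[0,0,0],"spin":0}]' - 25
python3 look.py y2
```

```text
clock: 22.12
eef_pos: [510.0, 257.8, 210.2]
eef_rot: [-3.139, 0.002, -0.137]
wrist_force: [0.6, -0.4, -2.0]
finger_gap: 17.8
Fz -1.2939485274332865 [510.  257.8 210.3] [ 0.1   0.15 -0.  ]
tabs [(355, 65), (278, 70), (314, 71), (347, 103), (333, 141), (296, 105)]
handle-bowl col 375.. [481, 483, 569, 600, 601, 549, 384, 534, 493, 416, 266, 495, 484, 492, 492, 480, 472, 300, 380, 368, 382, 370, 373, 373, 219, 229, 230, 227]
scoop 0.83 253 382 49 363
scoop 0.8 584 639 285 337
clock: 22.98
eef_pos: [510.1, 257.8, 210.3]
eef_rot: [-3.139, 0.002, -0.137]
wrist_force: [-0.4, 0.2, -2.4]
finger_gap: 17.8
Fz -2.3259857035245064 [510.1 257.8 210.3] [0.05 0.2  0.02]
tabs [(355, 65), (333, 140), (278, 71), (347, 103), (314, 71), (297, 105)]
handle-bowl col 375.. [484, 484, 574, 601, 603, 555, 385, 530, 489, 421, 267, 494, 486, 483, 488, 481, 476, 300, 369, 368, 380, 368, 382, 369, 232, 236, 238, 243]
scoop 0.77 254 381 50 363
scoop 0.69 585 639 285 336
```

```bash
python3 -m crank '[{"offset":[0,0,0],"spin":0},{"offset":[0,0,0],"spin":0},{"offset":[0,0,0],"spin":0},{"offset":[0,0,0],"spin":0},{"offset":[0,0,0],"spin":0},{"offset":[0,0,0],"spin":0},{"offset":[0,0,0],"spin":0},{"offset":[0,0,0],"spin":0}]' - 18
python3 look.py y3|grep -v col
```

```text
clock: 23.85
eef_pos: [510.1, 257.8, 210.3]
eef_rot: [-3.139, 0.002, -0.137]
wrist_force: [-0.4, 0.9, -2.7]
finger_gap: 17.8
Fz -2.433509740559065 [510.  257.8 210.3] [ 0.1   0.24 -0.01]
tabs [(296, 105), (278, 71), (356, 64), (347, 103), (333, 140), (314, 71)]
scoop 0.97 253 382 50 364
scoop 0.71 585 639 286 337
```

```bash
python3 -m crank '[{"offset":[0,0,0],"spin":0},{"offset":[0,0,0],"spin":0},{"offset":[0,0,0],"spin":0},{"offset":[0,0,0],"spin":0},{"offset":[0,0,0],"spin":0},{"offset":[0,0,0],"spin":0},{"offset":[0,0,0],"spin":0},{"offset":[0,0,0],"spin":0}]' - 13
python3 look.py y4|grep -v col
```

```text
clock: 24.72
eef_pos: [510.1, 257.8, 210.3]
eef_rot: [-3.139, 0.002, -0.137]
wrist_force: [0.1, -0.4, -2.7]
finger_gap: 17.8
Fz -2.661314986500612 [510.1 257.8 210.3] [0.01 0.15 0.02]
tabs [(309, 74), (278, 84), (329, 170), (351, 102), (304, 118), (345, 137)]
scoop 0.75 261 374 94 363
scoop 0.73 308 349 150 191
```

```bash
cat > tilt.py <<'E'
from h import *
p=shot('wrist');H=np.linalg.inv(p['hand_eye'])
for a in range(-10,60,5):
    t=np.radians(a);o=[]
    for x,z in((124.5,-77.5),(49.5,-77.5),(49.5,-45.5)):
        X=x*np.cos(t)+z*np.sin(t);Z=-x*np.sin(t)+z*np.cos(t)
        c=H@np.array([X,0,-(21+Z),1]);r=np.hypot(c[0],c[1]);th=np.arctan2(r,c[2]);o+=[round(X),round(Z),round(p['cy']+p['fx']*th*c[1]/r)]
    print(a,o)
E
python3 tilt.py
```

```text
-10 [136, -55, 44, 62, -68, 167, 57, -36, 181]
-5 [131, -66, 57, 56, -73, 177, 53, -41, 186]
0 [124, -78, 71, 50, -78, 186, 50, -46, 192]
5 [117, -88, 84, 43, -82, 196, 45, -50, 198]
10 [109, -98, 98, 35, -85, 207, 41, -53, 205]
15 [100, -107, 112, 28, -88, 217, 36, -57, 212]
20 [90, -115, 126, 20, -90, 227, 31, -60, 220]
25 [80, -123, 141, 12, -91, 238, 26, -62, 228]
30 [69, -129, 155, 4, -92, 249, 20, -64, 236]
35 [58, -135, 169, -4, -92, 260, 14, -66, 244]
40 [46, -139, 184, -12, -91, 271, 9, -67, 252]
45 [33, -143, 198, -20, -90, 282, 3, -67, 261]
50 [21, -145, 213, -28, -88, 293, -3, -67, 270]
55 [8, -146, 228, -35, -85, 304, -9, -67, 279]
```

```bash
python3 - <<'E'
import cv2,numpy as np
from scipy.signal import correlate
for n in('y2','y4'):
    im=cv2.imread(f'pics/{n}.png').astype(int).sum(2)
    for c in(275,365): print(n,c,[int(v) for v in im[20:250:5,c]])
E
```

```text
y2 275 [466, 478, 488, 473, 485, 480, 514, 525, 536, 552, 553, 536, 508, 461, 297, 271, 412, 555, 386, 277, 280, 285, 287, 266, 286, 293, 289, 276, 275, 269, 244, 250, 505, 115, 114, 246, 470, 478, 487, 481, 494, 493, 503, 492, 477, 483]
y2 365 [487, 482, 489, 485, 482, 482, 528, 574, 592, 609, 337, 277, 287, 295, 378, 417, 435, 456, 453, 427, 290, 288, 283, 292, 283, 285, 274, 487, 492, 487, 317, 254, 494, 254, 202, 265, 271, 498, 501, 487, 494, 494, 490, 483, 487, 488]
y4 275 [468, 468, 474, 460, 479, 470, 466, 465, 480, 475, 450, 512, 513, 555, 509, 446, 296, 292, 292, 285, 310, 299, 291, 292, 299, 303, 299, 295, 304, 300, 303, 295, 299, 305, 291, 297, 451, 459, 478, 474, 495, 485, 490, 486, 476, 483]
y4 365 [491, 478, 476, 480, 482, 479, 494, 469, 471, 480, 469, 478, 484, 471, 407, 491, 291, 281, 209, 183, 383, 319, 259, 329, 299, 196, 266, 400, 400, 344, 330, 421, 411, 402, 404, 248, 420, 479, 493, 488, 476, 492, 477, 482, 481, 483]
```

```bash
python3 -m crank '[{"offset":[-0.001,0,0],"spin":0},{"offset":[-0.004,0.0005,0.001],"spin":0},{"offset":[-0.009,0.001,0.002],"spin":0},{"offset":[-0.015,0.002,0.003],"spin":0},{"offset":[-0.021,0.003,0.004],"spin":0},{"offset":[-0.027,0.004,0.005],"spin":0},{"offset":[-0.031,0.0045,0.006],"spin":0},{"offset":[-0.032,0.0045,0.006],"spin":0}]' - 20
python3 look.py y5|grep -v col
python3 -m crank '[{"offset":[0,0,0],"spin":0},{"offset":[0,0,0],"spin":0},{"offset":[0,0,0],"spin":0},{"offset":[0,0,0],"spin":0},{"offset":[0,0,0],"spin":0},{"offset":[0,0,0],"spin":0},{"offset":[0,0,0],"spin":0},{"offset":[0,0,0],"spin":0}]' - 11
python3 look.py y6|grep -v col
```

```text
clock: 25.63
eef_pos: [477.4, 262.6, 216.8]
eef_rot: [-3.139, 0.002, -0.136]
wrist_force: [0.5, -0.0, -1.8]
finger_gap: 18.1
Fz -1.6595792233703872 [477.6 262.5 216.7] [ 0.04  0.16 -0.02]
tabs [(345, 136), (301, 114), (246, 41), (328, 169), (265, 30), (351, 102)]
scoop 0.93 576 639 262 322
scoop 0.69 260 374 93 364
clock: 26.5
eef_pos: [478.2, 262.3, 216.3]
eef_rot: [-3.139, 0.002, -0.137]
wrist_force: [-0.4, 0.6, -1.9]
finger_gap: 17.9
Fz -1.6501156228196692 [478.2 262.3 216.3] [ 0.12  0.12 -0.02]
tabs [(345, 136), (264, 30), (297, 114), (246, 42), (351, 102), (329, 169)]
scoop 0.74 576 639 261 322
scoop 0.56 260 374 93 363
```

```bash
python3 - <<'E'
from h import *
s=manip.read_state();p=shot('wrist')
for uv in((264,30),(246,42)): print([np.round(wat(p,s,uv,z)) for z in(9,20,90)])
for d in manip.masks_of(p,'mug')[:2]:
    yy,xx=np.nonzero(d['mask']);print('mug',d['conf'],xx.min(),xx.max(),yy.min(),yy.max())
for c in('scene','side'):
    q=shot(c,'z_'+c+'.png')
    for d in manip.search_frame(q,'tablet0'): print(c,round(d['conf'],2),np.round(d['location']))
im=p['pixels'][:,:,::-1]
a=cv2.resize(im[0:220,160:460],(800,587));cv2.imwrite('pics/v12.png',a)
E
```

```text
[array([688., 290.,   9.]), array([684., 289.,  20.]), array([659., 282.,  90.])]
[array([678., 311.,   9.]), array([674., 309.,  20.]), array([651., 299.,  90.])]
mug 0.6 231 352 71 123
scene 0.65 [689. 287.  12.]
scene 0.61 [578. 254. 157.]
scene 0.41 [535. 242. 166.]
scene 0.39 [582. 222. 164.]
scene 0.36 [681. 307.  17.]
side 0.53 [677. 288.  19.]
side 0.46 [562. 263. 164.]
```

```bash
python3 -m crank '[{"offset":[0,0,-0.003],"spin":0},{"offset":[0,0,-0.006],"spin":0},{"offset":[0,0,-0.006],"spin":0},{"offset":[0,0,-0.006],"spin":0},{"offset":[0,0,-0.006],"spin":0},{"offset":[0,0,-0.006],"spin":0},{"offset":[0,0,-0.006],"spin":0},{"offset":[0,0,-0.006],"spin":0}]' - 9
python3 look.py y7|grep -v col
python3 - <<'E'
from h import *
q=shot('scene')
for uv,z in(((445,258),40),((515,200),40),((510,310),40),((433,148),15),((494,163),15),((580,240),40)): print(uv,np.round(at(q,uv,z)))
E
```

```text
clock: 27.67
eef_pos: [478.2, 262.3, 210.4]
eef_rot: [-3.139, 0.002, -0.137]
wrist_force: [-0.6, -1.0, -1.6]
finger_gap: 17.7
Fz -1.544673656378011 [478.2 262.3 210.4] [ 0.05  0.1  -0.02]
tabs [(345, 136), (298, 113), (351, 102), (263, 29), (329, 169), (246, 40)]
scoop 0.94 261 375 94 363
scoop 0.86 578 639 262 324
(445, 258) [782. 134.  40.]
(515, 200) [787. 422.  40.]
(510, 310) [980. 148.  40.]
(433, 148) [500. 407.  15.]
(494, 163) [658. 504.  15.]
(580, 240) [978. 450.  40.]
```

```bash
python3 -m crank '[{"offset":[0,0,0],"spin":0},{"offset":[0,0,0],"spin":0},{"offset":[0,0,0],"spin":0},{"offset":[0,0,0],"spin":0},{"offset":[0,0,0],"spin":0},{"offset":[0,0,0],"spin":0},{"offset":[0,0,0],"spin":0},{"offset":[0,0,0],"spin":0}]' - 7
python3 look.py y8|grep -v col
```

```text
clock: 28.58
eef_pos: [478.2, 262.3, 210.3]
eef_rot: [-3.139, 0.002, -0.137]
wrist_force: [0.1, 0.3, -1.1]
finger_gap: 18.5
Fz -1.1949086956508133 [478.2 262.3 210.3] [0.06 0.12 0.02]
tabs [(299, 134), (263, 28), (353, 93), (339, 173), (341, 140), (245, 40)]
scoop 0.63 262 373 116 364
scoop 0.56 579 639 264 323
```

```bash
python3 look.py y9|grep -v col; python3 - <<'E'
from h import *
q=shot('side')
for d in manip.search_frame(q,'tablet0'): print(round(d['conf'],2),np.round(d['location']))
q=shot('scene')
for d in manip.search_frame(q,'tablet0'): print(round(d['conf'],2),np.round(d['location']))
E
```

```text
Fz -1.7836255796222458 [478.2 262.3 210.3] [ 0.01  0.14 -0.01]
tabs [(245, 40), (338, 139), (299, 134), (330, 173), (263, 28), (302, 113)]
scoop 0.71 262 372 116 363
scoop 0.59 578 639 263 323
0.55 [679. 288.  18.]
0.46 [669. 312.  13.]
0.41 [689. 285.  16.]
0.37 [535. 238. 148.]
```

```bash
python3 -c "
from h import *
s=manip.read_state();p=shot('wrist');print(wat(p,s,(302,113),15))"
python3 -m crank '[{"offset":[0.002,0,0],"spin":0},{"offset":[0.005,-0.0006,0],"spin":0},{"offset":[0.008,-0.001,0],"spin":0},{"offset":[0.008,-0.001,0],"spin":0},{"offset":[0.008,-0.001,0],"spin":0},{"offset":[0.008,-0.001,0],"spin":0},{"offset":[0.008,-0.001,0],"spin":0},{"offset":[0.008,-0.001,0],"spin":0}]' - 5.5
python3 look.py y10|grep -v col
```

```text
[589.50251443 262.8418786   15.        ]
clock: 29.9
eef_pos: [486.1, 261.3, 210.3]
eef_rot: [-3.139, 0.002, -0.137]
wrist_force: [-0.5, 0.2, -1.4]
finger_gap: 18.1
Fz -1.6803749621091892 [486.2 261.3 210.4] [ 0.03  0.1  -0.06]
tabs [(332, 171), (263, 35), (245, 47), (299, 134), (340, 139)]
scoop 0.95 262 372 118 364
scoop 0.95 581 639 271 325
```

```bash
python3 -m crank '[{"offset":[0,0,0],"spin":0},{"offset":[0,0,0],"spin":0},{"offset":[0,0,0],"spin":0},{"offset":[0,0,0],"spin":0},{"offset":[0,0,0],"spin":0},{"offset":[0,0,0],"spin":0},{"offset":[0,0,0],"spin":0},{"offset":[0,0,0],"spin":0}]' - 4.5
python3 look.py y11|grep -v col
```

```text
clock: 30.77
eef_pos: [486.2, 261.3, 210.3]
eef_rot: [-3.139, 0.002, -0.137]
wrist_force: [0.3, 0.8, -0.3]
finger_gap: 17.8
Fz -0.5667881314016128 [486.2 261.3 210.4] [ 0.03  0.08 -0.02]
tabs [(338, 152), (296, 115), (264, 36), (244, 48), (331, 118)]
scoop 0.8 580 639 270 326
scoop 0.71 264 370 137 363
```

```bash
python3 look.py y12|grep -v col; python3 -m crank '[{"offset":[0.002,0,0],"spin":0},{"offset":[0.006,-0.0008,0],"spin":0},{"offset":[0.011,-0.0015,0],"spin":0},{"offset":[0.015,-0.002,0],"spin":0},{"offset":[0.017,-0.0023,0],"spin":0},{"offset":[0.017,-0.0023,0],"spin":0},{"offset":[0.017,-0.0023,0],"spin":0},{"offset":[0.017,-0.0023,0],"spin":0}]' - 3.5
python3 look.py y13|grep -v col
```

```text
Fz -0.7569338555915249 [486.2 261.3 210.4] [0.05 0.04 0.02]
tabs [(246, 48), (336, 115), (264, 35), (300, 121), (338, 130)]
scoop 0.93 579 639 268 327
scoop 0.91 264 370 136 363
clock: 31.83
eef_pos: [503.1, 259.0, 210.3]
eef_rot: [-3.139, 0.002, -0.137]
wrist_force: [-0.6, 0.4, -1.1]
finger_gap: 18.4
Fz -1.1451303989032366 [503.1 259.  210.4] [0.05 0.02 0.03]
tabs [(313, 127), (263, 51), (245, 63), (294, 133)]
scoop 0.82 264 370 136 363
scoop 0.61 583 639 279 337
```

```bash
python3 -m crank '[{"offset":[0,0.005,0.012],"spin":0},{"offset":[0.005,0.025,0.02],"spin":-5},{"offset":[0.02,0.05,0.02],"spin":-11},{"offset":[0.04,0.08,0.02],"spin":-17},{"offset":[0.06,0.105,0.02],"spin":-23},{"offset":[0.08,0.118,0.02],"spin":-29},{"offset":[0.086,0.12,0.02],"spin":-32},{"offset":[0.086,0.12,0.02],"spin":-32}]' - 20
python3 look.py y14|grep -v col
python3 - <<'E'
from h import *
s=manip.read_state();p=shot('wrist')
for d in manip.masks_of(p,'tablet0'):
    yy,xx=np.nonzero(d['mask']);print(round(d['conf'],2),np.round(wat(p,s,(xx.mean(),yy.mean()),9)),np.round(wat(p,s,(xx.mean(),yy.mean()),20)))
im=p['pixels'][:,:,::-1];cv2.imwrite('pics/v12.png',im)
E
```

```text
clock: 32.7
eef_pos: [612.3, 318.5, 224.1]
eef_rot: [-3.108, 0.042, -0.581]
wrist_force: [-0.5, -0.5, -1.5]
finger_gap: 17.8
Fz -0.975649552036474 [612.2 316.6 224.7] [-0.03  0.04 -0.08]
tabs [(389, 226), (388, 194), (405, 203), (378, 208), (305, 132)]
scoop 0.39 379 401 215 239
0.98 [558. 266.   9.] [561. 267.  20.]
0.77 [571. 238.   9.] [574. 239.  20.]
0.63 [582. 266.   9.] [585. 266.  20.]
0.49 [590. 249.   9.] [592. 250.  20.]
```

View pics/v12.png

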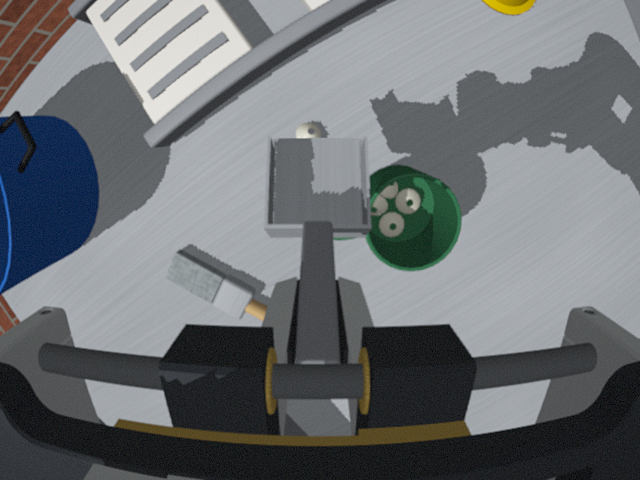

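```bash
python3 -m crank '[{"offset":[-0.006,0.02,0],"spin":-3},{"offset":[-0.012,0.04,0],"spin":-6.5},{"offset":[-0.018,0.055,0],"spin":-6.5},{"offset":[-0.023,0.062,-0.02],"spin":-6.5},{"offset":[-0.023,0.062,-0.05],"spin":-6.5},{"offset":[-0.023,0.062,-0.08],"spin":-6.5},{"offset":[-0.023,0.062,-0.1],"spin":-6.5},{"offset":[-0.023,0.062,-0.1],"spin":-6.5}]'
python3 - <<'E'
from h import *
s=manip.read_state();print(s['eef_pos'],s['eef_rot'],s['joints'])
p=shot('wrist')
for d in manip.masks_of(p,'tablet0'):
    yy,xx=np.nonzero(d['mask']);print(round(d['conf'],2),d['mask'].sum(),(xx.mean(),yy.mean()),np.round(wat(p,s,(xx.mean(),yy.mean()),9)))
for d in manip.masks_of(p,'scoop')[:1]:
    yy,xx=np.nonzero(d['mask']);print('scoop',round(d['conf'],2),xx.min(),xx.max(),yy.min(),yy.max())
for c in('scene','side'):
  for d in manip.search_frame(shot(c),'tablet0'): print(c,round(d['conf'],2),np.round(d['location']))
E
```

```text
clock: 33.67
eef_pos: [605.8, 317.4, 123.9]
eef_rot: [-3.076, 0.077, -0.621]
wrist_force: [0.8, -0.2, -1.1]
finger_gap: 17.9
[605.8350409  317.42135073 123.85461725] [-3.07644363  0.07692366 -0.62080202] [0.38957439 0.65619171 1.19749462 0.10426925 1.27497301 2.55390346]
0.85 743 (np.float64(410.4320323014805), np.float64(242.18977119784657)) [557. 267.   9.]
0.83 783 (np.float64(431.6641123882503), np.float64(210.85568326947637)) [570. 238.   9.]
0.75 692 (np.float64(293.85693641618496), np.float64(125.1199421965318)) [689. 289.   9.]
0.6 24 (np.float64(265.0833333333333), np.float64(150.5)) [686. 320.   9.]
0.56 269 (np.float64(396.56877323420076), np.float64(220.55762081784385)) [580. 267.   9.]
0.48 194 (np.float64(409.9329896907216), np.float64(203.32474226804123)) [585. 250.   9.]
0.4 14839 (np.float64(317.3443628276838), np.float64(224.38850326841433)) [613. 321.   9.]
scoop 0.67 264 370 136 363
side 0.46 [667. 314.  12.]
```

```bash
python3 -m crank '[{"offset":[0,0,0.03],"spin":5},{"offset":[0,-0.002,0.065],"spin":11},{"offset":[0.005,-0.02,0.09],"spin":18},{"offset":[0.02,-0.05,0.095],"spin":25},{"offset":[0.035,-0.085,0.095],"spin":32},{"offset":[0.05,-0.12,0.095],"spin":39},{"offset":[0.065,-0.145,0.095],"spin":46},{"offset":[0.078,-0.16,0.095],"spin":53}]' - 25
python3 -m crank '[{"offset":[0,0,0],"spin":7},{"offset":[0,0,0],"spin":14},{"offset":[0,0,0],"spin":21},{"offset":[0,0,0],"spin":28},{"offset":[0,0,0],"spin":35},{"offset":[0,0,0],"spin":42},{"offset":[0,0,0],"spin":49},{"offset":[0,0,0],"spin":56}]'
python3 - <<'E'
from h import *
s=manip.read_state();print(s['eef_pos'],s['eef_rot'],s['joints'])
p=shot('wrist')
for d in manip.masks_of(p,'tablet0'):
    yy,xx=np.nonzero(d['mask']);print(round(d['conf'],2),d['mask'].sum(),np.round(wat(p,s,(xx.mean(),yy.mean()),9)))
for d in manip.masks_of(p,'scoop')[:1]:
    yy,xx=np.nonzero(d['mask']);print('scoop',round(d['conf'],2),xx.min(),xx.max(),yy.min(),yy.max())
E
```

```text
clock: 34.68
eef_pos: [686.3, 155.0, 224.8]
eef_rot: [-3.073, 0.072, 0.309]
wrist_force: [-0.8, -1.0, -0.9]
finger_gap: 18.0
clock: 35.35
eef_pos: [686.5, 154.9, 225.8]
eef_rot: [-3.074, 0.072, 1.292]
wrist_force: [-0.5, -0.4, -0.3]
finger_gap: 17.6
[686.49859468 154.92926138 225.80689287] [-3.07370021  0.07200548  1.29222845] [ 0.18304002  0.72434335  0.85288928 -0.03418401  1.65720594  0.46268606]
0.93 471 [685. 289.   9.]
0.85 436 [568. 239.   9.]
0.74 414 [677. 312.   9.]
0.65 382 [556. 266.   9.]
0.57 90 [577. 267.   9.]
scoop 0.96 264 370 135 363
```

```bash
python3 -m crank '[{"offset":[0.015,0.003,0],"spin":-7},{"offset":[0.03,0.007,0],"spin":-14},{"offset":[0.045,0.01,0],"spin":-21},{"offset":[0.06,0.013,0],"spin":-21},{"offset":[0.075,0.017,0],"spin":-21},{"offset":[0.09,0.02,0],"spin":-21},{"offset":[0.1,0.022,0],"spin":-21},{"offset":[0.1,0.022,0],"spin":-21}]'
python3 - <<'E'
from h import *
s=manip.read_state();R=Ro.from_euler('xyz',s['eef_rot']).as_matrix();y=np.arctan2(R[1,0],R[0,0])
z=R[:,2];print(s['eef_pos'],s['eef_rot'],s['joints'],'tilt u,v',z[0]*np.cos(y)+z[1]*np.sin(y),-z[0]*np.sin(y)+z[1]*np.cos(y))
E
```

```text
clock: 36.17
eef_pos: [775.2, 174.3, 218.3]
eef_rot: [-3.076, 0.07, 0.912]
wrist_force: [0.1, 0.4, 0.1]
finger_gap: 18.1
[775.2039569  174.31134603 218.31886409] [-3.07556184  0.06953184  0.91246603] [0.17436282 1.08744677 0.23722284 0.00229607 1.91275043 0.83565671] tilt u,v -0.06932441723518942 0.06598284030924723
```

```bash
python3 -m crank '[{"offset":[0.04,0.008,0.01],"spin":0},{"offset":[0.08,0.016,0.02],"spin":0},{"offset":[0.12,0.024,0.03],"spin":0},{"offset":[0.16,0.032,0.04],"spin":0},{"offset":[0.2,0.04,0.05],"spin":0},{"offset":[0.24,0.048,0.06],"spin":0},{"offset":[0.28,0.056,0.06],"spin":0},{"offset":[0.32,0.064,0.06],"spin":0}]'
cat > til.py <<'E'
from h import *
s=manip.read_state();R=Ro.from_euler('xyz',s['eef_rot']).as_matrix();y=np.arctan2(R[1,0],R[0,0])
z=R[:,2];print(s['eef_pos'],np.degrees(y),s['joints'].round(3),'tilt u,v',z[0]*np.cos(y)+z[1]*np.sin(y),-z[0]*np.sin(y)+z[1]*np.cos(y))
E
python3 til.py
```

```text
clock: 36.83
eef_pos: [787.7, 173.5, 204.9]
eef_rot: [-3.094, 0.047, 0.911]
wrist_force: [-0.3, 0.3, -0.7]
finger_gap: 17.9
[787.65384135 173.52913815 204.85556458] 52.20579647026484 [0.17  1.104 0.235 0.003 1.87  0.832] tilt u,v -0.047417157710698085 0.047574580165588846
```

```bash
for i in 1 2; do python3 -m crank '[{"offset":[0.4,0.08,0.1],"spin":0},{"offset":[0.4,0.08,0.1],"spin":0},{"offset":[0.4,0.08,0.1],"spin":0},{"offset":[0.4,0.08,0.1],"spin":0},{"offset":[0.45,0.09,0.1],"spin":0},{"offset":[0.45,0.09,0.1],"spin":0},{"offset":[0.45,0.09,0.1],"spin":0},{"offset":[0.45,0.09,0.1],"spin":0}]'
python3 til.py; done
```

```text
clock: 37.5
eef_pos: [799.7, 172.6, 190.4]
eef_rot: [-3.112, 0.026, 0.91]
wrist_force: [0.1, -0.3, -2.4]
finger_gap: 17.9
[799.72812656 172.58591304 190.39070227] 52.15791856826192 [0.166 1.121 0.236 0.004 1.825 0.828] tilt u,v -0.02626838595980114 0.02980911387633766
clock: 38.17
eef_pos: [810.7, 172.2, 179.5]
eef_rot: [-3.13, 0.005, 0.91]
wrist_force: [0.1, -0.4, -1.3]
finger_gap: 17.6
[810.65543311 172.19878743 179.52875922] 52.131337156828145 [0.163 1.134 0.236 0.005 1.784 0.825] tilt u,v -0.0048462645561605875 0.011673093655886039
```

```bash
python3 -m crank '[{"offset":[-0.02,-0.003,0.01],"spin":5},{"offset":[-0.05,-0.008,0.01],"spin":12},{"offset":[-0.08,-0.012,0],"spin":19},{"offset":[-0.11,-0.017,-0.02],"spin":26},{"offset":[-0.125,-0.019,-0.04],"spin":33},{"offset":[-0.128,-0.019,-0.055],"spin":38},{"offset":[-0.128,-0.019,-0.066],"spin":38},{"offset":[-0.128,-0.019,-0.068],"spin":38}]'
python3 til.py
python3 - <<'E'
from h import *
s=manip.read_state();p=shot('wrist')
for d in manip.masks_of(p,'tablet0'):
    yy,xx=np.nonzero(d['mask']);print(round(d['conf'],2),d['mask'].sum(),np.round(wat(p,s,(xx.mean(),yy.mean()),9)))
for d in manip.masks_of(p,'scoop')[:1]:
    yy,xx=np.nonzero(d['mask']);print('scoop',round(d['conf'],2),xx.min(),xx.max(),yy.min(),yy.max())
E
```

```text
clock: 38.83
eef_pos: [680.8, 153.0, 109.2]
eef_rot: [-3.126, 0.006, 1.579]
wrist_force: [0.3, -0.4, -1.1]
finger_gap: 18.3
[680.8052515  152.96738244 109.20905882] 90.49424951332794 [ 0.17   0.724  1.117 -0.003  1.316  0.162] tilt u,v -0.0055312286000150845 0.015798505942012823
0.96 719 [568. 239.   9.]
0.94 891 [686. 289.   9.]
0.82 749 [677. 312.   9.]
0.79 206 [577. 268.   9.]
0.6 852 [556. 267.   9.]
scoop 0.97 264 370 134 364
```

```bash
python3 -m crank '[{"offset":[0,0,-0.007],"spin":0},{"offset":[0,-0.008,-0.015],"spin":0},{"offset":[0,-0.018,-0.023],"spin":0},{"offset":[0,-0.027,-0.032],"spin":0},{"offset":[0,-0.035,-0.042],"spin":0},{"offset":[0,-0.042,-0.0515],"spin":0},{"offset":[0,-0.042,-0.053],"spin":0},{"offset":[0,-0.042,-0.053],"spin":0}]' - 10
python3 til.py
python3 - <<'E'
from h import *
p=shot('wrist');print(manip.read_state()['wrist_force'])
for d in manip.masks_of(p,'scoop')[:1]:
    yy,xx=np.nonzero(d['mask']);print('scoop',round(d['conf'],2),xx.min(),xx.max(),yy.min(),yy.max())
g=p['pixels'].astype(int).sum(2);print([int(v) for v in g[50:110:2,350]],[int(v) for v in g[170:215:2,350]])
E
```

```text
clock: 39.65
eef_pos: [683.4, 110.7, 58.8]
eef_rot: [-3.13, 0.005, 1.568]
wrist_force: [-0.6, -1.5, -0.9]
finger_gap: 18.0
[683.3823447  110.68705251  58.81895963] 89.82785302226425 [ 0.109  0.759  1.181 -0.004  1.213  0.113] tilt u,v -0.004631709009653307 0.011165315647187988
[ 0.40683089  0.76916258 -0.92588886]
scoop 0.75 13 213 0 126
[448, 446, 451, 452, 454, 446, 440, 456, 450, 452, 451, 475, 483, 485, 483, 485, 479, 483, 486, 478, 480, 471, 477, 474, 480, 482, 469, 483, 479, 477] [462, 458, 456, 454, 456, 459, 458, 453, 379, 353, 398, 469, 437, 270, 259, 265, 245, 256, 269, 255, 252, 272, 263]
```

```bash
python3 -m crank '[{"offset":[0,0,-0.001],"spin":0},{"offset":[0,0,-0.0015],"spin":0},{"offset":[0,0,-0.002],"spin":0},{"offset":[0,0,-0.0025],"spin":0},{"offset":[0,0,-0.003],"spin":0},{"offset":[0,0,-0.003],"spin":0},{"offset":[0,0,-0.003],"spin":0},{"offset":[0,0,-0.003],"spin":0}]'
python3 til.py
```

```text
clock: 40.42
eef_pos: [683.8, 111.6, 57.2]
eef_rot: [-3.132, 0.004, 1.569]
wrist_force: [-2.1, -1.3, 5.2]
finger_gap: 18.1
[683.8320163  111.63358799  57.22898004] 89.89454817394588 [ 0.11   0.761  1.182 -0.003  1.209  0.113] tilt u,v -0.0043035562880821415 0.009301757592722644
```

```bash
python3 -m crank '[{"offset":[-0.001,0.008,0.0008],"spin":0},{"offset":[-0.003,0.042,0.0008],"spin":0},{"offset":[-0.003,0.083,0.0008],"spin":0},{"offset":[-0.003,0.12,0.0008],"spin":0},{"offset":[-0.003,0.149,0.0008],"spin":0},{"offset":[-0.003,0.17,0.0008],"spin":0},{"offset":[-0.003,0.183,0.0008],"spin":0},{"offset":[-0.003,0.19,0.0008],"spin":0}]' - 60
python3 til.py
cat > lk.py <<'E'
from h import *
F=[]
for i in range(2): s=manip.read_state();F.append(s['wrist_force'][2]);p=shot('wrist')
y=s['eef_rot'][2];u=np.array([np.cos(y),np.sin(y),0]);v=np.array([-np.sin(y),np.cos(y),0])
print('Fz',np.mean(F))
for d in manip.masks_of(p,'tablet0'):
    if d['conf']<.3: continue
    yy,xx=np.nonzero(d['mask']);w=wat(p,s,(xx.mean(),yy.mean()),11);r=w-s['eef_pos'];print(round(d['conf'],2),d['mask'].sum(),(round(xx.mean()),round(yy.mean())),np.round(w),'rel',np.round([r@u,r@v]))
E
python3 lk.py
```

```text
clock: 41.08
eef_pos: [680.2, 303.5, 57.5]
eef_rot: [-3.132, 0.004, 1.571]
wrist_force: [-0.8, -0.8, 0.2]
finger_gap: 17.6
[680.2451348  303.50546211  57.50804824] 89.98373126598048 [ 3.710e-01  8.830e-01  9.660e-01 -1.000e-03  1.303e+00  3.710e-01] tilt u,v -0.004392510804195402 0.009793298173156518
Fz -0.028365702997325035
0.96 1365 (318, 103) [680. 405.  11.] rel [102.   0.]
0.88 1033 (294, 75) [666. 423.  11.] rel [119.  15.]
```

```bash
python3 lk.py; python3 -m crank '[{"offset":[0,0,-0.0005],"spin":0},{"offset":[0,0.001,-0.002],"spin":0},{"offset":[0,0.001,-0.0035],"spin":0},{"offset":[0,0.001,-0.005],"spin":0},{"offset":[0,0.001,-0.0065],"spin":0},{"offset":[0,0.001,-0.008],"spin":0},{"offset":[0,0.001,-0.0095],"spin":0},{"offset":[0,0.001,-0.0105],"spin":0}]' - 15
python3 lk.py
```

```text
Fz -1.1209186165209073
0.71 1457 (321, 104) [683. 402.  11.] rel [101.  -2.]
0.62 1053 (298, 75) [669. 420.  11.] rel [119.  12.]
clock: 42.05
eef_pos: [682.3, 299.6, 50.1]
eef_rot: [-3.135, 0.005, 1.566]
wrist_force: [-4.7, -7.9, 15.4]
finger_gap: 18.0
Fz 14.91855733362221
0.71 1460 (316, 105) [682. 399.  11.] rel [99.  1.]
0.64 1260 (293, 76) [668. 417.  11.] rel [117.  15.]
```

```bash
python3 -m crank '[{"offset":[0,0,0],"spin":0},{"offset":[0,0,-0.001],"spin":0},{"offset":[0,0,-0.002],"spin":0},{"offset":[0,0,-0.002],"spin":0},{"offset":[0,0,-0.002],"spin":0},{"offset":[0,0,-0.002],"spin":0},{"offset":[0,0,-0.002],"spin":0},{"offset":[0,0,-0.002],"spin":0}]' - 8
python3 lk.py; python3 til.py
python3 - <<'E'
from h import *
p=shot('wrist');g=p['pixels'].astype(int).sum(2)
for c in(275,350):print([int(v) for v in g[40:100:3,c]],[int(v) for v in g[160:215:3,c]])
E
```

```text
clock: 42.87
eef_pos: [683.0, 299.0, 48.9]
eef_rot: [-3.136, 0.005, 1.565]
wrist_force: [-1.0, -5.2, 6.9]
finger_gap: 18.2
Fz 6.878827816236597
0.93 1419 (319, 110) [684. 396.  11.] rel [97. -1.]
0.62 1380 (295, 79) [670. 415.  11.] rel [116.  13.]
[683.00745845 298.93442978  48.87216063] 89.68443871379245 [ 0.364  0.891  0.973 -0.003  1.285  0.371] tilt u,v -0.005175246361191394 0.005409087668567788
[459, 465, 454, 458, 464, 463, 455, 462, 465, 459, 456, 452, 437, 432, 423, 405, 375, 291, 276, 268] [443, 445, 443, 436, 437, 433, 439, 436, 441, 395, 382, 378, 429, 457, 267, 268, 270, 263, 259]
[450, 454, 444, 456, 462, 446, 464, 463, 450, 455, 455, 458, 458, 461, 461, 460, 457, 456, 461, 455] [431, 448, 442, 440, 448, 443, 440, 446, 449, 385, 375, 372, 428, 455, 269, 255, 264, 258, 247]
```

```bash
python3 -m crank '[{"offset":[0,0,0],"spin":0},{"offset":[0,0,0],"spin":0},{"offset":[0,0.001,0],"spin":0},{"offset":[0,0.01,0.0],"spin":0},{"offset":[0,0.03,0.001],"spin":0},{"offset":[0,0.042,0.005],"spin":0},{"offset":[0,0.05,0.012],"spin":0},{"offset":[0,0.055,0.022],"spin":0}]' - 60
python3 -m crank '[{"offset":[0,0.002,0.01],"spin":0},{"offset":[0,0.003,0.022],"spin":0},{"offset":[0,0.003,0.036],"spin":0},{"offset":[0,0.003,0.052],"spin":0},{"offset":[0,0.003,0.068],"spin":0},{"offset":[0,0.003,0.08],"spin":0},{"offset":[0,0.003,0.088],"spin":0},{"offset":[0,0.003,0.09],"spin":0}]'
python3 lk.py
python3 -c "
from h import *
p=shot('wrist')
for d in manip.masks_of(p,'scoop')[:1]:
    yy,xx=np.nonzero(d['mask']);print('scoop',round(d['conf'],2),xx.min(),xx.max(),yy.min(),yy.max())"; python3 til.py
```

```text
clock: 43.73
eef_pos: [682.1, 355.3, 69.9]
eef_rot: [-3.134, 0.006, 1.567]
wrist_force: [0.3, 0.2, -1.6]
finger_gap: 17.8
clock: 44.4
eef_pos: [682.6, 358.2, 162.3]
eef_rot: [-3.136, 0.005, 1.566]
wrist_force: [0.2, -0.7, -2.0]
finger_gap: 17.3
Fz -1.7970123826504394
0.96 1476 (312, 122) [677. 456.  11.] rel [97.  6.]
0.82 1366 (291, 86) [659. 489.  11.] rel [130.  24.]
scoop 0.66 254 381 67 403
[681.77873963 358.14252648 158.64947698] 89.75445400564273 [ 0.437  0.881  0.737 -0.002  1.535  0.441] tilt u,v -0.006666712493261969 0.009118627272048513
```

```bash
python3 -m crank '[{"offset":[-0.002,-0.0035,0.003],"spin":0},{"offset":[-0.006,-0.0105,0.01],"spin":0},{"offset":[-0.0115,-0.021,0.018],"spin":0},{"offset":[-0.019,-0.035,0.026],"spin":0},{"offset":[-0.028,-0.051,0.033],"spin":0},{"offset":[-0.037,-0.068,0.036],"spin":0},{"offset":[-0.047,-0.086,0.036],"spin":0},{"offset":[-0.057,-0.103,0.036],"spin":0}]'
python3 -m crank '[{"offset":[-0.0095,-0.0175,0],"spin":0},{"offset":[-0.019,-0.035,0],"spin":0},{"offset":[-0.028,-0.051,0],"spin":0},{"offset":[-0.036,-0.065,0],"spin":0},{"offset":[-0.042,-0.077,0],"spin":0},{"offset":[-0.047,-0.086,0],"spin":0},{"offset":[-0.05,-0.091,0],"spin":0},{"offset":[-0.051,-0.094,0],"spin":0}]'
python3 lk.py;python3 til.py
```

```text
clock: 45.32
eef_pos: [624.0, 254.0, 194.6]
eef_rot: [-3.132, 0.007, 1.567]
wrist_force: [0.5, 0.4, -0.4]
finger_gap: 17.5
clock: 45.98
eef_pos: [572.7, 159.5, 194.7]
eef_rot: [-3.132, 0.007, 1.566]
wrist_force: [0.4, 0.1, -1.0]
finger_gap: 17.5
Fz -1.154426351572964
0.97 1388 (315, 122) [570. 259.  11.] rel [99.  3.]
0.84 1610 (296, 85) [551. 296.  11.] rel [137.  22.]
[573.13324833 160.22878718 194.62352258] 89.75406868224061 [ 0.213  0.415  1.391 -0.005  1.346  0.218] tilt u,v -0.0066329094237604766 0.00911721718961402
```

Both still aboard, over the mug. Lower the grip force stepwise.

```bash
python3 -m crank '[{"offset":[0,0,0],"spin":0},{"offset":[0,0,0],"spin":0},{"offset":[0,0,0],"spin":0},{"offset":[0,0,0],"spin":0},{"offset":[0,0,0],"spin":0},{"offset":[0,0,0],"spin":0},{"offset":[0,0,0],"spin":0},{"offset":[0,0,0],"spin":0}]' - 10
cat >> lk.py <<'E'
for d in manip.masks_of(p,'scoop')[:1]:
    yy,xx=np.nonzero(d['mask']);print('scoop',round(d['conf'],2),xx.min(),xx.max(),yy.min(),yy.max())
E
python3 lk.py
```

```text
clock: 46.8
eef_pos: [573.1, 160.2, 194.6]
eef_rot: [-3.133, 0.007, 1.567]
wrist_force: [-0.0, -0.4, -1.2]
finger_gap: 18.0
Fz -1.2272900608865194
0.85 1664 (297, 85) [552. 297.  11.] rel [136.  22.]
0.57 1444 (315, 123) [570. 259.  11.] rel [99.  3.]
scoop 0.89 122 169 395 425
```

```bash
python3 -m crank '[{"offset":[0,-0.001,0],"spin":0},{"offset":[0,-0.003,0],"spin":0},{"offset":[0,-0.006,0],"spin":0},{"offset":[0,-0.009,0],"spin":0},{"offset":[0,-0.011,0],"spin":0},{"offset":[0,-0.012,0],"spin":0},{"offset":[0,-0.012,0],"spin":0},{"offset":[0,-0.012,0],"spin":0}]' - 8
python3 lk.py
```

```text
clock: 47.67
eef_pos: [573.1, 148.2, 194.7]
eef_rot: [-3.133, 0.007, 1.566]
wrist_force: [-0.1, 0.5, -1.0]
finger_gap: 18.2
Fz -1.1136716423147963
0.87 1326 (315, 133) [570. 237.  11.] rel [89.  3.]
0.74 1392 (298, 97) [553. 273.  11.] rel [124.  21.]
scoop 0.91 118 168 389 424
```

```bash
python3 -m crank '[{"offset":[0,0,0],"spin":0},{"offset":[0,0,0],"spin":0},{"offset":[0,0,0],"spin":0},{"offset":[0,0,0],"spin":0},{"offset":[0,0,0],"spin":0},{"offset":[0,0,0],"spin":0},{"offset":[0,0,0],"spin":0},{"offset":[0,0,0],"spin":0}]' - 6.5
python3 lk.py
```

```text
clock: 48.53
eef_pos: [573.1, 148.3, 194.6]
eef_rot: [-3.133, 0.007, 1.567]
wrist_force: [0.4, 0.5, -1.1]
finger_gap: 18.1
Fz -1.1017608567917803
0.94 1061 (311, 136) [566. 234.  11.] rel [85.  8.]
0.73 289 (334, 97) [588. 273.  11.] rel [124. -15.]
0.57 1020 (302, 104) [557. 266.  11.] rel [117.  16.]
scoop 0.81 260 375 105 401
```

```bash
python3 -m crank '[{"offset":[0,0.002,0],"spin":0},{"offset":[0,0.005,0],"spin":0},{"offset":[0,0.008,0],"spin":0},{"offset":[0,0.01,0],"spin":0},{"offset":[0,0.01,0],"spin":0},{"offset":[0,0.01,0],"spin":0},{"offset":[0,0.01,0],"spin":0},{"offset":[0,0.01,0],"spin":0}]' - 5
python3 lk.py
```

```text
clock: 49.4
eef_pos: [573.1, 158.3, 194.6]
eef_rot: [-3.132, 0.007, 1.567]
wrist_force: [0.9, 0.1, -1.4]
finger_gap: 18.0
Fz -0.895919381441776
0.93 399 (315, 97) [570. 282.  11.] rel [124.   4.]
0.89 467 (335, 109) [589. 270.  11.] rel [112. -16.]
0.68 142 (346, 122) [600. 258.  11.] rel [100. -26.]
0.67 510 (302, 114) [558. 265.  11.] rel [107.  16.]
0.63 986 (311, 154) [566. 226.  11.] rel [68.  7.]
scoop 0.88 122 170 394 425
```

```bash
python3 -m crank '[{"offset":[0,0.002,0],"spin":0},{"offset":[0,0.005,0],"spin":0},{"offset":[0,0.008,0],"spin":0},{"offset":[0,0.01,0],"spin":0},{"offset":[0,0.01,0],"spin":0},{"offset":[0,0.01,0],"spin":0},{"offset":[0,0.01,0],"spin":0},{"offset":[0,0.01,0],"spin":0}]' - 3.8
python3 lk.py
```

```text
clock: 50.27
eef_pos: [573.1, 168.2, 194.6]
eef_rot: [-3.133, 0.007, 1.566]
wrist_force: [-0.5, -0.1, -1.0]
finger_gap: 18.0
Fz -0.9846965283286739
0.87 410 (315, 108) [570. 281.  11.] rel [113.   4.]
0.63 407 (335, 118) [589. 272.  11.] rel [103. -16.]
0.57 1033 (312, 153) [567. 237.  11.] rel [69.  7.]
scoop 0.93 125 170 399 426
```

```bash
python3 -m crank '[{"offset":[0,0.003,0],"spin":0},{"offset":[0,0.008,0],"spin":0},{"offset":[0,0.014,0],"spin":0},{"offset":[0,0.018,0],"spin":0},{"offset":[0,0.02,0],"spin":0},{"offset":[0,0.02,0],"spin":0},{"offset":[0,0.006,0],"spin":0},{"offset":[0,0.006,0],"spin":0}]' - 3
python3 lk.py
```

```text
clock: 51.13
eef_pos: [573.2, 172.4, 194.6]
eef_rot: [-3.132, 0.007, 1.566]
wrist_force: [0.0, -0.5, -0.4]
finger_gap: 17.6
Fz -0.5179150869294857
0.97 430 (311, 116) [567. 278.  11.] rel [105.   7.]
0.91 631 (332, 132) [586. 262.  11.] rel [ 89. -12.]
0.78 562 (298, 137) [553. 258.  11.] rel [85. 21.]
0.59 371 (347, 145) [600. 249.  11.] rel [ 76. -27.]
0.56 267 (318, 150) [572. 245.  11.] rel [72.  1.]
scoop 0.9 263 371 153 364
```

```bash
python3 -m crank '[{"offset":[0,-0.003,0.02],"spin":0},{"offset":[0,-0.006,0.04],"spin":0},{"offset":[0,-0.025,0.05],"spin":0},{"offset":[0,-0.055,0.05],"spin":0},{"offset":[0,-0.085,0.05],"spin":0},{"offset":[0,-0.11,0.05],"spin":0},{"offset":[0,-0.125,0.05],"spin":0},{"offset":[0,-0.13,0.05],"spin":0}]' - 15
python3 lk.py; python3 til.py
python3 - <<'E'
from h import *
for c in('scene','side'):
  p=shot(c,'f_'+c+'.png')
  for k in('tablet0','mug'):
    for d in manip.search_frame(p,k): print(c,k,round(d['conf'],2),np.round(d['location']))
E
```

```text
clock: 52.0
eef_pos: [573.2, 42.0, 244.9]
eef_rot: [-3.133, 0.007, 1.564]
wrist_force: [0.5, -0.3, -1.0]
finger_gap: 17.7
Fz -0.6980897171476155
0.84 270 (311, 7) [566. 282.  11.] rel [240.   9.]
0.69 387 (299, 24) [552. 260.  11.] rel [217.  22.]
0.65 387 (320, 22) [576. 263.  11.] rel [220.  -1.]
0.58 271 (316, 41) [571. 239.  11.] rel [197.   3.]
0.56 206 (335, 13) [593. 274.  11.] rel [232. -18.]
0.55 358 (339, 30) [597. 252.  11.] rel [210. -23.]
scoop 0.93 96 171 304 423
[573.23521477  44.86549446 244.72106528] 89.74907217825063 [ 0.017  0.336  1.383 -0.006  1.432  0.023] tilt u,v -0.0063298427576271785 0.00893422004826093
scene tablet0 0.65 [578.  52. 194.]
scene mug 0.23 [ 626. -227.   40.]
side tablet0 0.41 [577.  73. 172.]
side mug 0.63 [553. 257.  59.]
```

```bash
python3 -m crank '[{"offset":[0,0,-0.02],"spin":0},{"offset":[0,0,-0.045],"spin":0},{"offset":[0,0,-0.07],"spin":0},{"offset":[0,0,-0.095],"spin":0},{"offset":[0,0,-0.115],"spin":0},{"offset":[0,0,-0.13],"spin":0},{"offset":[0,0,-0.138],"spin":0},{"offset":[0,0,-0.14],"spin":0}]' - 10
python3 -m crank '[{"offset":[0,0,-0.005],"spin":0},{"offset":[0,-0.005,-0.011],"spin":0},{"offset":[0,-0.014,-0.017],"spin":0},{"offset":[0,-0.023,-0.025],"spin":0},{"offset":[0,-0.032,-0.034],"spin":0},{"offset":[0,-0.04,-0.042],"spin":0},{"offset":[0,-0.046,-0.05],"spin":0},{"offset":[0,-0.049,-0.055],"spin":0}]' - 10
python3 lk.py
```

```text
clock: 53.17
eef_pos: [572.7, 44.7, 103.4]
eef_rot: [-3.13, 0.007, 1.567]
wrist_force: [-1.1, 0.3, 0.0]
finger_gap: 18.0
clock: 53.83
eef_pos: [572.6, -5.9, 47.7]
eef_rot: [-3.13, 0.007, 1.566]
wrist_force: [-2.4, -4.3, 9.6]
finger_gap: 17.8
Fz 6.6203793478074555
scoop 0.57 252 382 75 418
```

```bash
python3 -m crank '[{"offset":[0,0,0.0005],"spin":0},{"offset":[0,0,0.0005],"spin":0},{"offset":[0,0,0.0005],"spin":0},{"offset":[0,0,0.0005],"spin":0},{"offset":[0,0,0.0005],"spin":0},{"offset":[0,0,0.0005],"spin":0},{"offset":[0,0,0.0005],"spin":0},{"offset":[0,0,0.0005],"spin":0}]' 0.8
python3 -m crank '[{"offset":[0,0,0],"spin":0},{"offset":[0,0,0.01],"spin":0},{"offset":[0,0,0.03],"spin":0},{"offset":[0,0,0.06],"spin":0},{"offset":[0,0,0.09],"spin":0},{"offset":[0,0,0.12],"spin":0},{"offset":[0,0,0.15],"spin":0},{"offset":[0,0,0.15],"spin":0}]'
python3 - <<'E'
from h import *
s=manip.read_state();p=shot('wrist','end.png');print(s['finger_gap'],s['wrist_force'])
for d in manip.masks_of(p,'tablet0'):
    if d['conf']<.3: continue
    yy,xx=np.nonzero(d['mask']);print(round(d['conf'],2),d['mask'].sum(),(round(xx.mean()),round(yy.mean())),np.round(wat(p,s,(xx.mean(),yy.mean()),11)))
m=manip.masks_of(p,'scoop')[0]['mask'];yy,xx=np.nonzero(m);print('scoop',xx.min(),xx.max(),yy.min(),yy.max())
# lip/back geometry at flat heights
g=p['pixels'].astype(int).sum(2)
for u,v,z in((xx.min(),yy.min(),2),(xx.max(),yy.min(),2)): print(np.round(wat(p,s,(u,v),z),1))
find(p,['scoop','scoop_lip','mug'])
for c in('scene','side'):
  p=shot(c)
  for k in('tablet0','mug','scoop','cone','tin_lid','brush'):
    for d in manip.search_frame(p,k)[:3]: print(c,k,round(d['conf'],2),np.round(d['location']))
E
```

```text
clock: 54.7
eef_pos: [572.5, -4.6, 48.4]
eef_rot: [-3.13, 0.006, 1.566]
wrist_force: [0.7, 0.6, 0.5]
finger_gap: 68.0
clock: 55.37
eef_pos: [574.4, -4.7, 205.5]
eef_rot: [-3.139, 0.007, 1.566]
wrist_force: [-0.1, 0.2, 1.2]
finger_gap: 74.9
74.88360972897266 [-0.08053636  0.23312378  1.18231272]
scoop 280 350 107 284
[536.5 112.3   2. ]
[607.8 111.8   2. ]
scoop 0.96 [ 326. -112.    3.]
scoop 0.61 [568.  56.   4.]
scoop_lip 0.93 [567.  56.  -0.]
scoop_lip 0.63 [ 328. -109.    3.]
mug 0.77 [572. 207.  23.]
mug 0.36 [566.  55.   1.]
scene mug 0.78 [574. 250.  56.]
scene scoop 0.74 [576.  63.   7.]
scene scoop 0.73 [ 519. -389.   10.]
scene scoop 0.68 [ 307. -142.   12.]
scene cone 0.9 [740. -24.  18.]
scene tin_lid 0.84 [ 296. -347.   15.]
scene brush 0.84 [594. 463.  20.]
scene brush 0.72 [572. 247.  55.]
side mug 0.68 [552. 256.  62.]
side mug 0.19 [571.  49.  20.]
side scoop 0.58 [571.  49.  16.]
side cone 0.92 [711.   5.  22.]
side brush 0.58 [580. 470.  21.]
```

```bash
python3 -m crank '[{"offset":[-0.01,0.02,0.03],"spin":0},{"offset":[-0.02,0.05,0.06],"spin":0},{"offset":[-0.03,0.08,0.08],"spin":0},{"offset":[-0.04,0.11,0.08],"spin":0},{"offset":[-0.05,0.13,0.08],"spin":0},{"offset":[-0.05,0.13,0.08],"spin":0},{"offset":[-0.05,0.13,0.08],"spin":0},{"offset":[-0.05,0.13,0.08],"spin":0}]'
python3 - <<'E'
from h import *
p=dict(manip.camera('wrist'))if 0 else None
s=manip.read_state();p=shot('wrist','end2.png')
for d in manip.masks_of(p,'tablet0'):
    yy,xx=np.nonzero(d['mask']);print(round(d['conf'],2),d['mask'].sum(),(round(xx.mean()),round(yy.mean())),np.round(wat(p,s,(xx.mean(),yy.mean()),15)))
q=shot('side');m=[d for d in manip.masks_of(q,'scoop')][0]['mask']
E=q['extrinsics']
def pr(P):
    c=E[:3,:3]@np.array(P)+E[:3,3];return np.round(c[:2]/c[2]*[q['fx'],q['fy']]+[q['cx'],q['cy']])
yy,xx=np.nonzero(m);i=yy.argmin();print('mask top px',xx[i],yy[i],'extent',xx.min(),xx.max(),yy.min(),yy.max(),'model: end',pr((572,-40,105)),'lipL',pr((539,112,0)),'lipR',pr((605,112,0)),'back',pr((539,37,0)),pr((605,37,31)))
E
```

```text
clock: 57.03
eef_pos: [522.7, 124.9, 278.3]
eef_rot: [-3.13, 0.007, 1.566]
wrist_force: [0.2, 1.1, -0.3]
finger_gap: 75.4
0.92 377 (345, 98) [553. 259.  15.]
0.82 254 (357, 82) [567. 279.  15.]
0.74 303 (383, 107) [598. 249.  15.]
0.64 214 (378, 88) [592. 273.  15.]
0.59 331 (359, 117) [570. 236.  15.]
0.54 367 (365, 99) [576. 259.  15.]
0.48 4720 (369, 96) [581. 262.  15.]
mask top px 297 227 extent 250 303 227 289 model: end [302. 226.] lipL [266. 290.] lipR [250. 278.] back [289. 277.] [272. 256.]
```

Six tablets are in the mug, and the scoop's outline in the side view matches the model of it standing flat to within a few pixels. Handing in.

```bash
python3 -c "
from cell import manip
print(manip.sign_off())"
```

```text
the job is handed in; nothing more can be done
None
```

All six tablets are in the green mug and the job is handed in; the clock read 57 s at the last check (limit 72 s). The scoop stands flat on the open shelf at about (572, 75) mm, released, with the arm clear.

**How it went**
- **Scooping:** I gripped the grey scoop by its handle and pushed it along the tin floor to the divider. All six tablets were lifted out together.
- **Tipping:** The arm can only spin about the vertical, so I lowered the grip force in steps and let the scoop swing nose-down over the mug.

**What went wrong**
- **Spilled tablets:** The first swing came too far forward and two tablets fell on the shelf behind the mug. A quick level push picked both up, and I tipped them in on the second pass.
- **Joint limit:** While repositioning, the last joint sat at its limit, reading 2.554 against a range of 2.55, and the tool tilted about 0.1 rad. I brought it back to about 0.01 rad. I do not know whether that reading counts as passing the range.

**Last checks**
- **Mug:** The wrist camera showed six separate tablets inside it. The camera networks put the mug within about 5 mm of where it started.
- **Scoop:** Its outline in the side view matched a flat-standing model to a few pixels.
- **Other things:** The scene camera puts the cone, brush and lid within about 5 mm of where they started. The camera networks reported no tablets elsewhere.
- **False reading:** After the second tipping the scene and side networks gave weak tablet reports near the held scoop. The wrist view showed all six in the mug, and the reports did not come back.
- **Contact forces:** The highest wrist force I read against the tin was about 15 N. Scoop-on-tin and tablet contact forces are not measured directly.

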